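Seat a taper-shank arbor in the bench spindle

ROBOT

A 6-joint arm with a two-finger parallel gripper is mounted at the origin on a cart in front of the work surface, level with it; the furniture and walls round the work are solid. World frame = base frame: x ahead of the robot, y to its left, z up, the work surface at z = 0. Lengths are in m, angles in rad, forces in N, time in s.
With the tool pointing down it reaches from about 0.35 to 0.975 m from the base axis. Payload 4.9 kg.
Tool frame: the origin (TCP) lies midway between the tips of the shut fingers; the grasp point (between the pads) lies 19 mm behind it; z points along the fingers, y is the direction in which the jaws open and shut (so a half turn about z gives the same grasp; the last joint's range is limited). The gripper opens to 85 mm and grips with 20 to 120 N. Pads are 22 mm wide; open, the fingers measure 114 mm over their backs; the gripper's body (76 mm by 85 mm) begins 54 mm behind the grasp point. The pads swing forward as they close: fully open they stand 13 mm farther back than shut.
Start: joints at [-0.119, 0.053, 1.613, -0, 1.476, -0.119], TCP at [0.625, 0, 0.231] pointing down, gripper open.
Joint ranges: [-3.01, 3.01], [-1.01, 2.22], [0.06, 2.58], [-1.02, 4.17], [0.09, 2.62], [-3.14, 3.14]. Speed limits (rad/s): [2.57, 2.57, 3.14, 3.14, 3.14, 3.14].

INTERFACE

Orientations are given as a unit quaternion [w, x, y, z].
In Python, from plant import manip gives the robot as it stands. The module is installed in compiled form; this text tells all that it offers.
- The arm moves only by the tool move_arm, never from a script. Its argument "rows" is a list of rows, each an object of numbers: "tx", "ty", "tz": the shift along the tool's x, y, z in m; "ax", "ay", "az": the turn, a rotation vector about the tool's x, y, z in degrees; "jaw": the closure in counts, from 0 (fully open) to 255 (shut). In form: [{"tx": .., "ty": .., "tz": .., "ax": .., "ay": .., "az": .., "jaw": ..}, ...]. A call has 1 to 12 rows; each row shifts and turns the pose as measured when the row begins, along the tool's axes as they then stand; what a row does not reach is not made up. A row lasts 1/10 s, in which the tool goes at most 50 mm and 8.59 degrees, less where a joint would pass 70% of its speed; a pose out of reach is approached as far as the arm can. A call with a gripper value outside its range is refused whole. The fingers move at their own pace and stop on an object; the grip force is fixed at half the most. Time passes only in rows, so rows that do not move let the fingers close. It gives the time, the measured TCP pose, the force and the opening at its end, in the units of the state.
- manip.state(): the state, without advancing time (a new reading comes with each control period).
- manip.grab_frame(name): name is "scene" or "side" or "wrist"; returns a dict with "color" (480x640x3 uint8, red, green, blue), "intrinsics" (3x3 intrinsics, pixels), "R" (3x3) and "t" (3): a world point X has camera coordinates R X + t. Camera axes: x right, y down, z forward; pixel columns grow to the right and rows downward; lengths in m; the calibration is good to about 2 mm. A picture is of the moment at which its call begins. There is no depth.
- manip.job_done(): hands the job in, once; it reports no verdict.
The state is a dict: "time": time; "joint_pos": joint angles; "joint_vel": joint speeds; "joint_efforts": joint torques, N m; "tool_pos": TCP position; "tool_rot": TCP orientation; "contact_force": force on the tool from outside, world axes, zero at the start; "ft_torque": the same for the moment, N m; "gripper_width": opening from 0.0 (shut) to 1.0 (fully open).
Only numpy, scipy, OpenCV 4.12 (cv2) and the standard library are available. Lean on these libraries where they do the work, as an engineer would, in place of code of your own. Each camera call takes 0.05 s, during which the arm holds its last target.

TASK

Take the thick-headed arbor with the tapered shank from the wooden rack, stand it upright in the spindle's collet and let go of it before the collet is driven down. Then pick up the nylon-faced tapper and tap the arbor's head straight down, lightly and never with more than about 35 N, until it gives no more: the shank has then pushed the hidden lock plunger home, at a depth that can only be felt. Stand the tapper upright back on the bench and disturb nothing else.

Things in the scene. Friction and masses are not known exactly. Their poses are not given: they have to be found in the camera images.
- arbor_grip (a point): Loose steel arbor, upright, 82.5 mm long, 0.15-0.3 kg; point on its axis in the middle of its cylindrical head (26 mm diameter, 36 mm high, slightly domed), 66 mm above the shank's tip, 16.5 mm below the head's top; z up. Its flange (36 mm diameter, 6 mm thick, underside 26 mm below this point) rests on the rack over one of the two holes.
- arbor_tip (a point): Tip (lowest point) of the arbor's tapered shank, on its axis; z up. The shank is 40 mm long, 14 mm in diameter near the tip and 21.6 mm under the flange (taper 1:5).
- nose_top (a point): Centre of the top face of the spindle's steel nose ring (72 mm diameter), 84 mm above the bench; x to the back, z up. The spindle is a grey block 108x98x71 mm on a dark foot plate 150x124 mm, knob and switch in front, bolted down. Only the collet stands higher than this.
- collet (a joint): Downward travel (m) of the split collet; at 0 its rim is 16 mm above the nose ring, most travel 0.030 (it sinks into the ring). Starts at 0 to 0.002, stays where left. Gives way at about 10 N downward, a little more as its jaws close on the shank. The arbor locks somewhere between 0.006 and 0.029. Once it is past 0.0045 only the tapper, not the gripper, may bear on the arbor until it is locked.
- collet_mouth (a point): Centre of the collet's mouth at its rim, 100 mm above the bench with the collet at 0; moves with it; z up. The collet is a steel ring 43 mm across with six dark jaws round a tapered opening 20 mm across at the mouth, 14.4 mm at the bottom, 28 mm deep. Lightly seated, the arbor's tip is 29 to 33 mm below the mouth.
- tapper_grip (a point): Tapper: loose steel hand tool 100 mm high, 0.2-0.33 kg, standing on its round white nylon face (36 mm diameter). Point on its axis 64 mm above the face, on the dark straight handle (24 mm diameter, 32 to 88 mm above the face); over it an end knob of 28 mm diameter. z up.
- tapper: The same tapper; its origin is the centre of the nylon face (0 mm above the bench when it stands).
- arbor: The same arbor; its origin is the tip of its shank.
- rack: Wooden rack block 66x150x50 mm, fixed; origin at the centre of its underside, x to the back, z up. Two vertical holes of 26 mm, 40 mm to either side of the middle along its y axis: one holds the arbor, the other the slim mandrel.
- mandrel: Slim straight mandrel in the other hole of the rack, not to be used: same flange (36 mm), but a straight 12 mm shank and a thin 14 mm head, 90 mm long, its top 50 mm above the rack; origin at its lower end. Bystander.
- tape_roll: Roll of masking tape, 98 mm across, 25 mm high, lying on the bench; origin at the centre of its underside. Bystander.
- dropper_mid (a point): Brown dropper bottle, 33 mm across, 79 mm high, standing loose behind the rack (a like one stands farther left and back); this point is on its axis 40 mm above the bench. Bystander.
- lock_plunger (a joint): Travel (m) of the lock plunger hidden in the spindle under the shank: 0 at the start, 0.002 fully home against its stop; locked above 0.0012. It stays where left. Its height differs every time. The shank's tip meets it as the arbor goes down with the collet; it then takes about 5 N more than the collet alone (about 20 N in all), and home against its stop nothing gives any more.
Mind the look-alikes: they are no part of the job. What is shaped like the tapper but blue or pink is not meant.

How it is judged:
By the outcome, as a careful person would: the job done as asked, in the order asked, and still so for the second after the job is handed in, with the robot touching nothing.
It also fails if it takes over 72 s, if anything falls off the work surface, if the arm or the gripper's body presses on something with over 40 N, if the wrist force passes 120 N, or if a joint passes its speed limit or range.

## Working session

There is one attempt and no reset: what is moved stays moved. The work goes in short steps, Python scripts to look and compute and a tool call to move; the robot and the scene stay as the last step left them, time stands still between calls to the robot, and variables do not carry over. Pictures are saved under pics/ and viewed, and the job is handed in when it is done.

Besides the shell and the picture viewer there is one more tool, called after "Call:" by a JSON object that holds its "api" and its "payload", one argument or row to a line. move_arm: Moves the arm, as the interface text tells. Its arguments: {"type":"object","properties":{"rows":{"type":"array"}},"required":["rows"]}

```bash
mkdir -p pics
cat > h.py <<'E'
import numpy as np, cv2
from plant import manip
def grab(n,f):
    d=manip.grab_frame(n); cv2.imwrite('pics/'+f+'.png',d['color'][:,:,::-1])
    np.savez('pics/'+f+'.npz',K=d['intrinsics'],R=d['R'],t=d['t'],c=d['color']); return d
def load(f): return np.load('pics/'+f+'.npz')
def ray(f,u,v):
    d=load(f); r=d['R'].T@(np.linalg.inv(d['K'])@[u,v,1]); return -d['R'].T@d['t'], r/np.linalg.norm(r)
def atz(f,u,v,z):
    o,r=ray(f,u,v); return o+r*(z-o[2])/r[2]
def proj(f,X):
    d=load(f); p=d['K']@(d['R']@np.array(X,float)+d['t']); return p[:2]/p[2]
def tri(*obs):
    A=np.zeros((3,3));b=np.zeros(3)
    for o in obs:
        c,r=ray(*o);P=np.eye(3)-np.outer(r,r);A+=P;b+=P@c
    return np.linalg.solve(A,b)
def crop(f,u0,v0,u1,v1,s,g):
    c=load(f)['c'][v0:v1,u0:u1,::-1]; cv2.imwrite('pics/'+g+'.png',cv2.resize(c,None,fx=s,fy=s,interpolation=cv2.INTER_CUBIC))
E
python3 - <<'E'
from h import *
for n in('scene','side','wrist'):
    d=grab(n,n+'0'); print(n,d['intrinsics'].tolist(),(-d['R'].T@d['t']).round(3),d['R'][2].round(2))
print(manip.state())
E
```

```text
scene [[576.0290337208874, 0.0, 311.9867831141875], [0.0, 576.0290337208874, 241.3650812835391], [0.0, 0.0, 1.0]] [-0.203 -0.736  0.83 ] [ 0.58  0.56 -0.59]
side [[455.3766093210533, 0.0, 321.1034647288871], [0.0, 455.3766093210533, 235.78085895330145], [0.0, 0.0, 1.0]] [0.294 0.86  0.588] [ 0.22 -0.85 -0.47]
wrist [[388.7278244924695, 0.0, 315.5048833313045], [0.0, 388.7278244924695, 237.3538686071199], [0.0, 0.0, 1.0]] [0.626 0.081 0.372] [-0.   -0.31 -0.95]
{'time': 0.15, 'joint_pos': array([-1.18962050e-01,  5.32106176e-02,  1.61401194e+00,  3.81671723e-05,
        1.47600484e+00, -1.18992387e-01]), 'joint_vel': array([ 0.001121  , -0.00180175, -0.00498691,  0.00127607,  0.00158268,
        0.00182957]), 'joint_efforts': array([ 5.10442842e-04, -3.94241810e+01, -3.70721948e+01, -1.15854355e-04,
        4.61802789e-03,  5.00508997e-05]), 'tool_pos': array([6.24499434e-01, 9.46611787e-05, 2.30322170e-01]), 'tool_rot': array([-6.54229656e-04,  7.07097107e-01,  7.07115983e-01, -4.90348434e-04]), 'contact_force': array([-0.44567979,  0.0762907 ,  0.17006889]), 'ft_torque': array([ 0.06371357, -0.00964696,  0.01332929]), 'gripper_width': 1.001481760264061}
```

View pics/scene0.png

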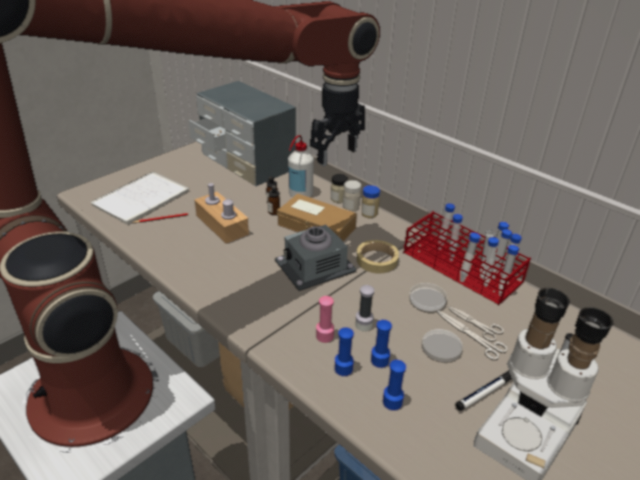

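View pics/side0.png

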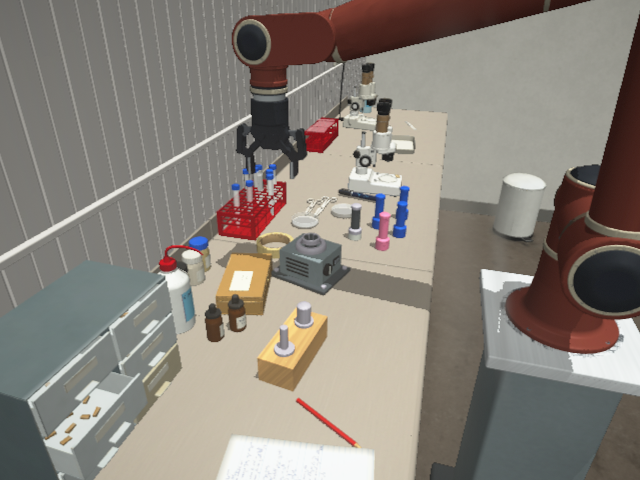

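View pics/wrist0.png

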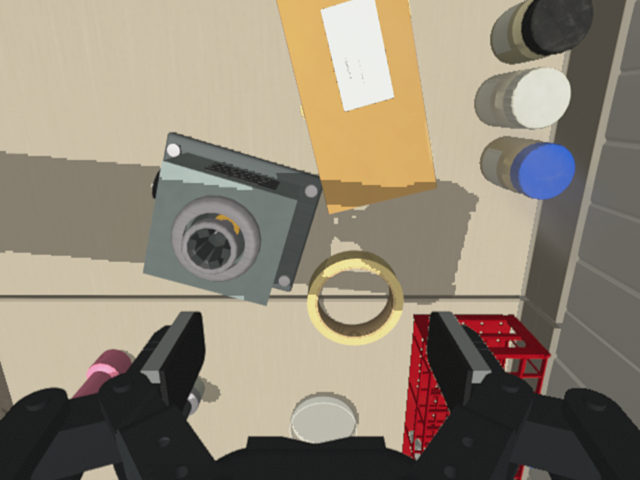

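Run:
```python
from h import *
crop('scene0',180,170,300,250,6,'c1'); crop('side0',230,280,350,390,6,'c2'); crop('scene0',265,215,405,355,5,'c3'); crop('side0',250,190,410,300,5,'c4')
```

```text
(no output)
```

View pics/c1.png

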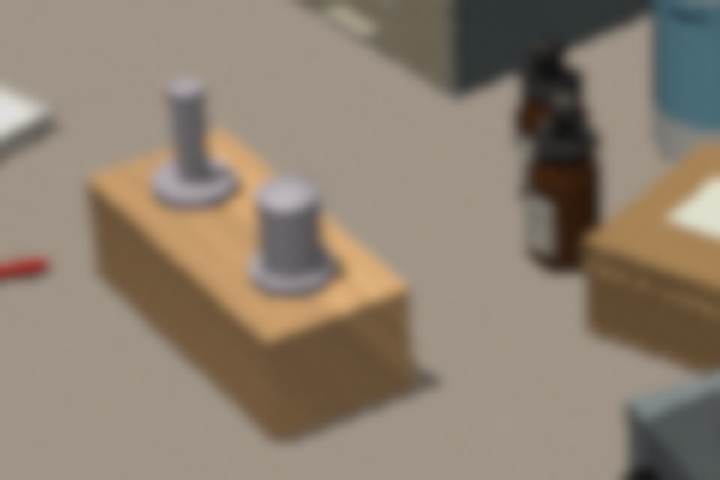

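View pics/c2.png

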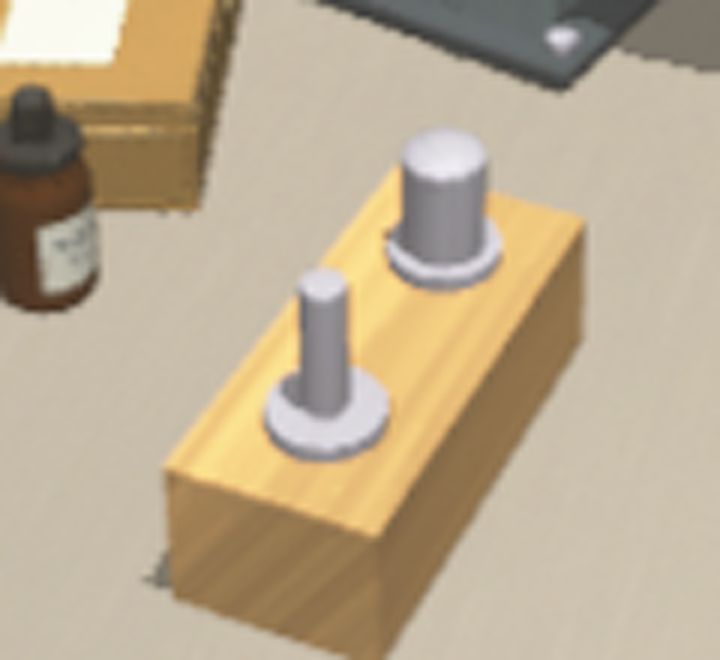

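View pics/c3.png

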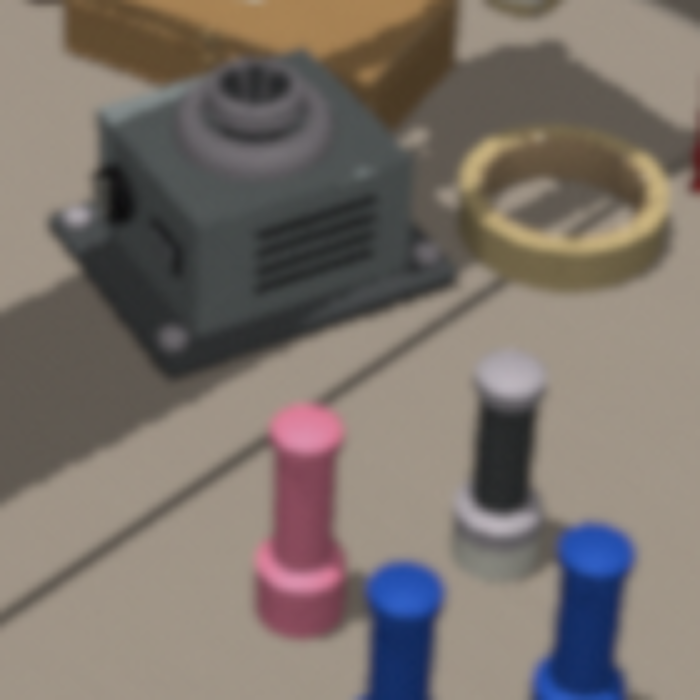

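View pics/c4.png

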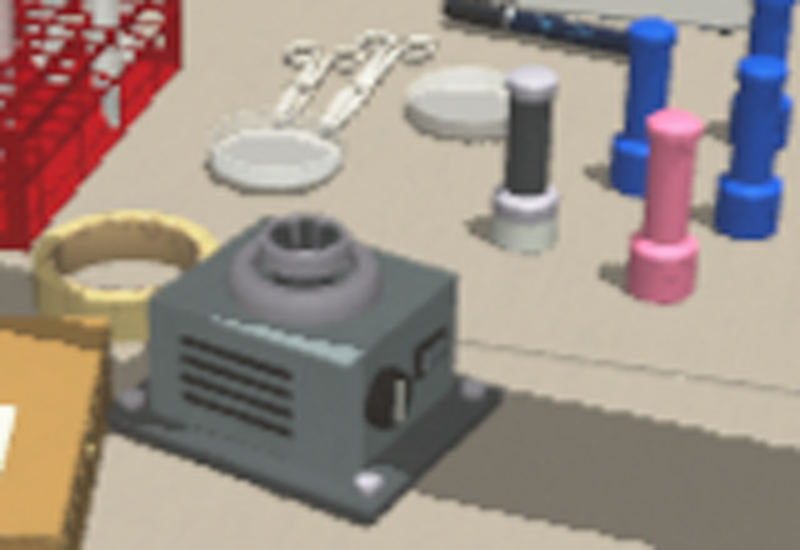

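Run:
```python
from h import *
for n,s,d,z in(('arbor',(228,202),(303.8,305.4),.091),('collet',(315.4,232),(310.6,236.2),.099),('tapper',(366.6,288.5),(356,206),.095),
 ('rackcorner near',(180+270/6,170+343/6),(230+582/6,280+220/6),.05),('rack back near',(180+407/6,170+287/6),(230+395/6,280+170/6),.05),('mandrel top',(180+187/6,170+85/6),(230+324/6,280+283/6),.1),
 ('pink',(265+307/5,215+425/5),(250+675/5,190+122/5),.095)):
    print(n,tri(('scene0',*s),('side0',*d)).round(4),atz('scene0',*s,z).round(4),atz('side0',*d,z).round(4))
for p in((209,244),):print(atz('wrist0',*p,.099))
crop('wrist0',130,120,330,310,4,'c5')
```

```text
arbor [0.4901 0.2201 0.0881] [0.4892 0.2171 0.091 ] [0.4874 0.225  0.091 ]
collet [ 0.5454 -0.0201  0.0973] [ 0.5435 -0.0217  0.099 ] [ 0.5447 -0.0173  0.099 ]
tapper [ 0.4809 -0.2214  0.0956] [ 0.484  -0.2205  0.095 ] [ 0.4791 -0.2198  0.095 ]
rackcorner near [0.4535 0.1899 0.0476] [0.4533 0.1877 0.05  ] [0.4513 0.194  0.05  ]
rack back near [0.5176 0.1824 0.0481] [0.5176 0.1808 0.05  ] [0.5154 0.1859 0.05  ]
mandrel top [0.5007 0.2992 0.0987] [0.5021 0.2985 0.1   ] [0.4981 0.3023 0.1   ]
pink [ 0.4002 -0.1904  0.0963] [ 0.4037 -0.189   0.095 ] [ 0.3987 -0.1906  0.095 ]
[ 0.54625234 -0.01423791  0.099     ]
```

View pics/c5.png

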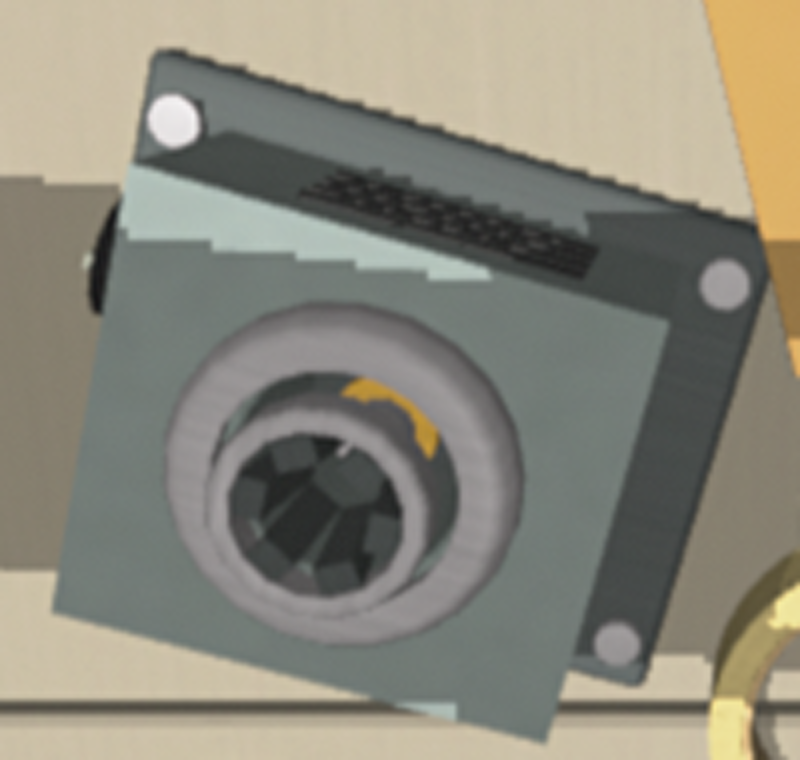

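Run:
```python
from h import *
print(tri(('scene0',180+565/6,170+140/6),('side0',230+38/6,280+135/6)), tri(('scene0',180+560/6,170+265/6),('side0',230+48/6,280+305/6)))
print('coll',atz('wrist0',208.7,246.8,.099),atz('wrist0',130+345/4,120+472/4,.084))
```

```text
[0.62881612 0.20983481 0.05850764] [ 0.62822993  0.21467309 -0.00721577]
coll [ 0.54583713 -0.01645265  0.099     ] [ 0.54796172 -0.01451883  0.084     ]
```

Call:
{"api": "move_arm", "payload": {
  "rows": [
    {"tx":0.045,"ty":-0.027,"jaw":90},
    {"tx":0.045,"ty":-0.027,"jaw":90},
    {"tx":0.045,"ty":-0.027,"jaw":90},
    {"tx":0.045,"ty":-0.027,"jaw":90},
    {"tx":0.04,"ty":-0.027,"jaw":90},
    {"jaw":90},
    {"jaw":90}
  ]
}}

```text
schema error: expected keys tx, ty, tz, ax, ay, az, jaw
```

Call:
{"api": "move_arm", "payload": {
  "rows": [
    {"tx":0.045,"ty":-0.027,"tz":0,"ax":0,"ay":0,"az":0,"jaw":90},
    {"tx":0.045,"ty":-0.027,"tz":0,"ax":0,"ay":0,"az":0,"jaw":90},
    {"tx":0.045,"ty":-0.027,"tz":0,"ax":0,"ay":0,"az":0,"jaw":90},
    {"tx":0.045,"ty":-0.027,"tz":0,"ax":0,"ay":0,"az":0,"jaw":90},
    {"tx":0.04,"ty":-0.027,"tz":0,"ax":0,"ay":0,"az":0,"jaw":90},
    {"tx":0,"ty":0,"tz":0,"ax":0,"ay":0,"az":0,"jaw":90},
    {"tx":0,"ty":0,"tz":0,"ax":0,"ay":0,"az":0,"jaw":90}
  ]
}}

```text
time: 0.85
tool_pos: [0.4891, 0.218, 0.2273]
tool_rot: [-0.002, 0.708, 0.706, -0.002]
contact_force: [-0.5, 0.6, 0.6]
gripper_width: 0.645
```

Run:
```python
from h import *
grab('wrist','wrist1')
```

```text
(no output)
```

View pics/wrist1.png

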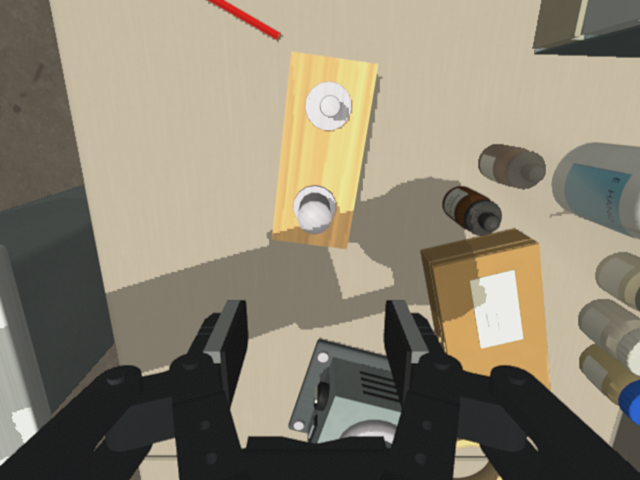

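Run:
```python
from h import *
crop('wrist1',280,170,360,250,8,'c6'); print(manip.state()['tool_pos'], proj('wrist1',[.489,.218,.227]),proj('wrist1',[.489,.218,.06]), atz('wrist1',316,215,.091))
```

```text
[0.48921551 0.21781507 0.22725355] [311.83631492 316.15493478] [314.83668982 213.10373656] [0.49011559 0.22470769 0.091     ]
```

View pics/c6.png

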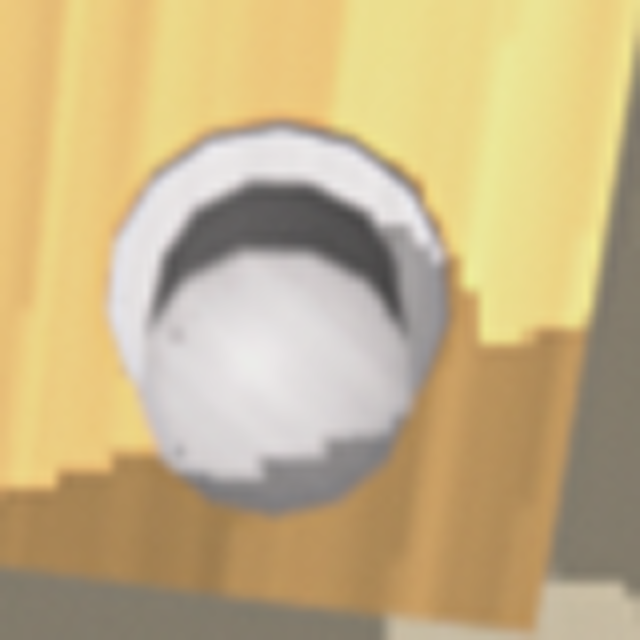

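Call:
{"api": "move_arm", "payload": {
  "rows": [
    {"tx":0.004,"ty":-0.001,"tz":0.03,"ax":0,"ay":0,"az":0,"jaw":90},
    {"tx":0,"ty":0,"tz":0.04,"ax":0,"ay":0,"az":0,"jaw":90},
    {"tx":0,"ty":0,"tz":0.03,"ax":0,"ay":0,"az":0,"jaw":90},
    {"tx":0,"ty":0,"tz":0.01,"ax":0,"ay":0,"az":0,"jaw":90},
    {"tx":0,"ty":0,"tz":0,"ax":0,"ay":0,"az":0,"jaw":90}
  ]
}}

```text
time: 1.4
tool_pos: [0.4932, 0.217, 0.1161]
tool_rot: [-0.001, 0.712, 0.703, 0.0]
contact_force: [-1.3, 0.4, 0.4]
gripper_width: 0.648
```

Run:
```python
from h import *
grab('wrist','wrist2');grab('side','side2'); s=manip.state();print(s['tool_pos'],s['contact_force']);crop('wrist2',180,160,460,370,2.8,'c7'); crop('side2',230,240,370,350,5,'c8')
```

```text
[0.49428138 0.21766092 0.11821009] [ 1.18454172 -0.12416149 -0.24988913]
```

View pics/c7.png

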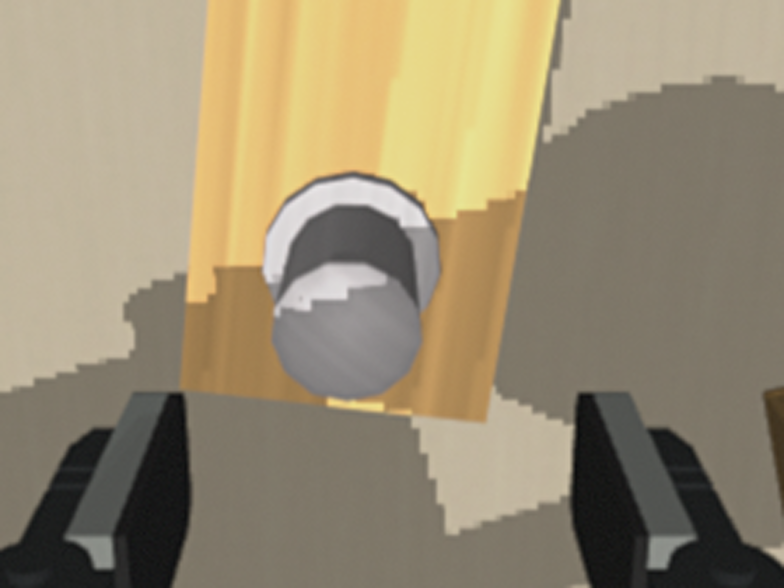

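View pics/c8.png

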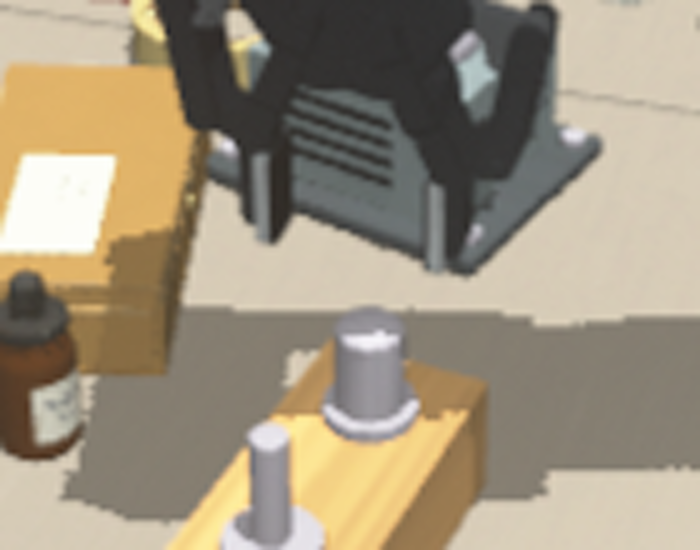

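Run:
```python
from h import *
print(manip.state()['tool_pos'],manip.state()['tool_rot'])
print('w',atz('wrist2',303.6,277.9,.091),'pads',atz('wrist2',315.6,160+395/2.8,.124))
print('s',atz('side2',230+351/5,240+255/5,.124),atz('side2',230+370/5,240+325/5,.091))
```

```text
[0.49428138 0.21766092 0.11821009] [2.19809022e-04 7.11426652e-01 7.02758606e-01 1.55301204e-03]
w [0.48909732 0.22314119 0.091     ] pads [0.49482229 0.22821798 0.124     ]
s [0.49280103 0.22895073 0.124     ] [0.48744129 0.22379801 0.091     ]
```

Call:
{"api": "move_arm", "payload": {
  "rows": [
    {"tx":0.0055,"ty":-0.0055,"tz":0.01,"ax":0,"ay":0,"az":0,"jaw":90},
    {"tx":0,"ty":0,"tz":0,"ax":0,"ay":0,"az":0,"jaw":90},
    {"tx":0,"ty":0,"tz":0,"ax":0,"ay":0,"az":0,"jaw":90}
  ]
}}

```text
time: 1.8
tool_pos: [0.4917, 0.2242, 0.1123]
tool_rot: [0.002, 0.712, 0.702, 0.005]
contact_force: [-0.7, 0.0, 0.4]
gripper_width: 0.649
```

```bash
cat >> h.py <<'E'
from scipy.spatial.transform import Rotation as Rt
def need(target=None,yaw=0.0):
    s=manip.state();q=s['tool_rot'];R=Rt.from_quat([q[1],q[2],q[3],q[0]])
    R0=Rt.from_euler('z',yaw,degrees=True)*Rt.from_quat([.70711,.70711,0,0])
    rv=(R.inv()*R0).as_rotvec(degrees=True)
    print('t',round(s['time'],2),'pos',s['tool_pos'].round(4),'F',s['contact_force'].round(1),'w',round(float(s['gripper_width']),3),'rot need',rv.round(2))
    if target is not None: print('shift',R.inv().apply(np.array(target)-s['tool_pos']).round(4))
E
python3 -c "
from h import *
need([.4888,.2233,.061])"
```

```text
t 1.8 pos [0.4917 0.2242 0.1123] F [-0.7  0.   0.4] w 0.649 rot need [ 0.58 -0.25 -0.75]
shift [-0.0012 -0.0034  0.0512]
```

Call:
{"api": "move_arm", "payload": {
  "rows": [
    {"tx":-0.001,"ty":-0.003,"tz":0.02,"ax":0.5,"ay":-0.2,"az":-0.7,"jaw":90},
    {"tx":0,"ty":-0.001,"tz":0.02,"ax":0,"ay":0,"az":0,"jaw":90},
    {"tx":0,"ty":0,"tz":0.01,"ax":0,"ay":0,"az":0,"jaw":90}
  ]
}}

```text
time: 2.1
tool_pos: [0.4899, 0.2244, 0.0626]
tool_rot: [0.002, 0.706, 0.708, 0.004]
contact_force: [0.9, 0.2, 0.1]
gripper_width: 0.648
```

```bash
python3 -c "
from h import *
need([.4888,.2233,.061])"
```

```text
t 2.1 pos [0.4899 0.2244 0.0626] F [0.9 0.2 0.1] w 0.648 rot need [ 0.43 -0.14  0.1 ]
shift [-0.0011 -0.0011  0.0016]
```

Close the jaws while trimming the pose.

Call:
{"api": "move_arm", "payload": {
  "rows": [
    {"tx":-0.001,"ty":-0.001,"tz":0,"ax":0.4,"ay":-0.1,"az":0.1,"jaw":90},
    {"tx":0,"ty":0,"tz":0,"ax":0,"ay":0,"az":0,"jaw":255},
    {"tx":0,"ty":0,"tz":0,"ax":0,"ay":0,"az":0,"jaw":255},
    {"tx":0,"ty":0,"tz":0,"ax":0,"ay":0,"az":0,"jaw":255},
    {"tx":0,"ty":0,"tz":0,"ax":0,"ay":0,"az":0,"jaw":255}
  ]
}}

```text
time: 2.6
tool_pos: [0.4873, 0.2229, 0.0603]
tool_rot: [-0.001, 0.707, 0.707, -0.002]
contact_force: [-0.2, 0.8, -2.5]
gripper_width: 0.283
```

```bash
python3 -c "
from h import *
need([.4888,.2233,.061]);grab('wrist','wrist3');grab('side','side3');crop('wrist3',180,160,460,370,2.8,'c9'); crop('side3',230,240,370,350,5,'c10')"
```

```text
t 2.6 pos [0.4873 0.2229 0.0603] F [-0.2  0.8 -2.5] w 0.283 rot need [-0.25  0.04  0.03]
shift [ 0.0004  0.0015 -0.0007]
```

View pics/c9.png

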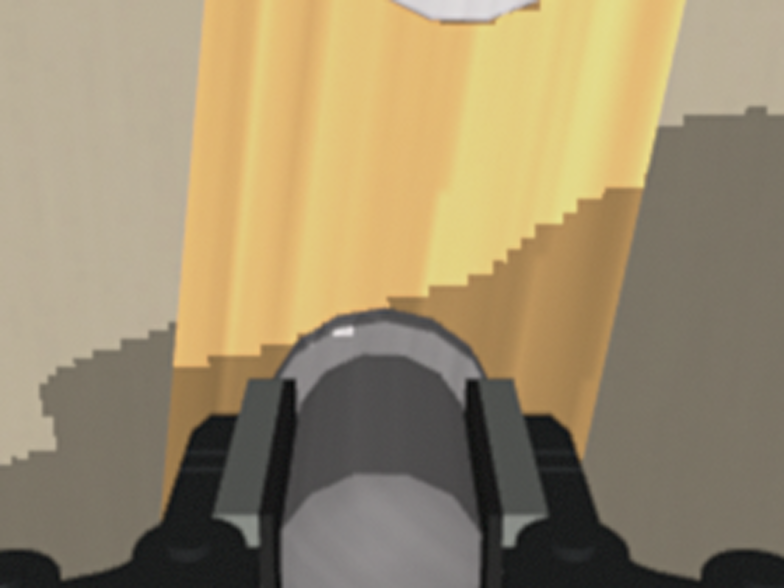

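View pics/c10.png

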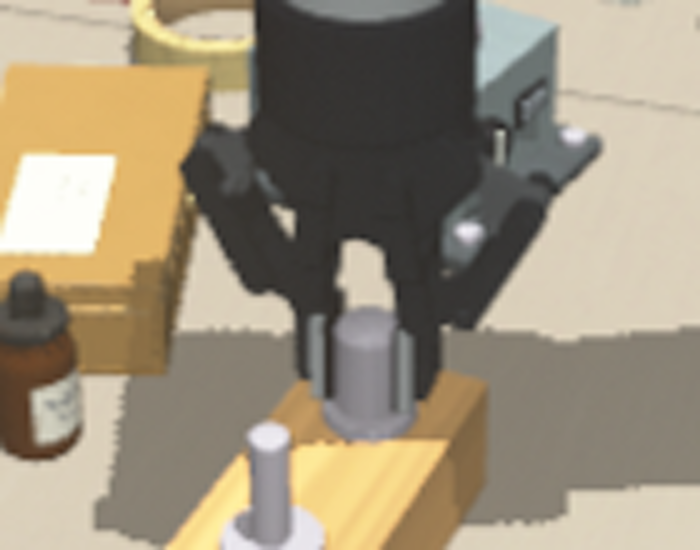

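Call:
{"api": "move_arm", "payload": {
  "rows": [
    {"tx":0,"ty":0,"tz":-0.02,"ax":0,"ay":0,"az":0,"jaw":255},
    {"tx":0,"ty":0,"tz":-0.04,"ax":0,"ay":0,"az":0,"jaw":255},
    {"tx":0,"ty":0,"tz":-0.04,"ax":0,"ay":0,"az":0,"jaw":255},
    {"tx":0,"ty":0,"tz":-0.02,"ax":0,"ay":0,"az":0,"jaw":255},
    {"tx":0,"ty":0,"tz":0,"ax":0,"ay":0,"az":0,"jaw":255}
  ]
}}

```text
time: 3.2
tool_pos: [0.4853, 0.2222, 0.1813]
tool_rot: [-0.003, 0.707, 0.707, -0.005]
contact_force: [0.3, -0.5, -2.6]
gripper_width: 0.287
```

```bash
python3 -c "
from h import *
need([.5455,-.018,.185])"
```

```text
t 3.2 pos [0.4853 0.2222 0.1813] F [ 0.3 -0.5 -2.6] w 0.287 rot need [-0.63  0.15  0.03]
shift [-0.2403  0.06   -0.0038]
```

Call:
{"api": "move_arm", "payload": {
  "rows": [
    {"tx":-0.03,"ty":0.008,"tz":0,"ax":-0.5,"ay":0.1,"az":0,"jaw":255},
    {"tx":-0.04,"ty":0.01,"tz":0,"ax":0,"ay":0,"az":0,"jaw":255},
    {"tx":-0.04,"ty":0.01,"tz":0,"ax":0,"ay":0,"az":0,"jaw":255},
    {"tx":-0.04,"ty":0.01,"tz":0,"ax":0,"ay":0,"az":0,"jaw":255},
    {"tx":-0.04,"ty":0.01,"tz":0,"ax":0,"ay":0,"az":0,"jaw":255},
    {"tx":-0.03,"ty":0.008,"tz":0,"ax":0,"ay":0,"az":0,"jaw":255},
    {"tx":0,"ty":0,"tz":0,"ax":0,"ay":0,"az":0,"jaw":255},
    {"tx":0,"ty":0,"tz":0,"ax":0,"ay":0,"az":0,"jaw":255}
  ]
}}

```text
time: 4.0
tool_pos: [0.5379, -0.0046, 0.1682]
tool_rot: [-0.006, 0.706, 0.708, -0.005]
contact_force: [-0.2, 0.2, -2.7]
gripper_width: 0.285
```

```bash
python3 -c "
from h import *
need([.5455,-.018,.185])"
```

```text
t 4.0 pos [ 0.5379 -0.0046  0.1682] F [-0.2  0.2 -2.7] w 0.285 rot need [-0.91 -0.08  0.21]
shift [-0.0134  0.0073 -0.017 ]
```

Call:
{"api": "move_arm", "payload": {
  "rows": [
    {"tx":-0.013,"ty":0.007,"tz":-0.01,"ax":-0.9,"ay":-0.1,"az":0.2,"jaw":255},
    {"tx":0,"ty":0,"tz":0,"ax":0,"ay":0,"az":0,"jaw":255}
  ]
}}

```text
time: 4.2
tool_pos: [0.5445, -0.017, 0.1767]
tool_rot: [-0.001, 0.706, 0.708, -0.001]
contact_force: [0.5, 0.3, -1.0]
gripper_width: 0.283
```

```bash
python3 -c "
from h import *
for n in ('wrist','side','scene'): grab(n,n+'4')
need([.5455,-.018,.175])
crop('wrist4',180,160,460,370,2.8,'c11'); crop('side4',260,190,360,270,7,'c12'); crop('scene4',270,180,370,260,7,'c13')"
```

```text
t 4.35 pos [ 0.5431 -0.0157  0.1751] F [-0.4  0.7 -2.6] w 0.286 rot need [-0.31 -0.08  0.16]
shift [-0.0023  0.0024  0.0001]
```

View pics/c11.png

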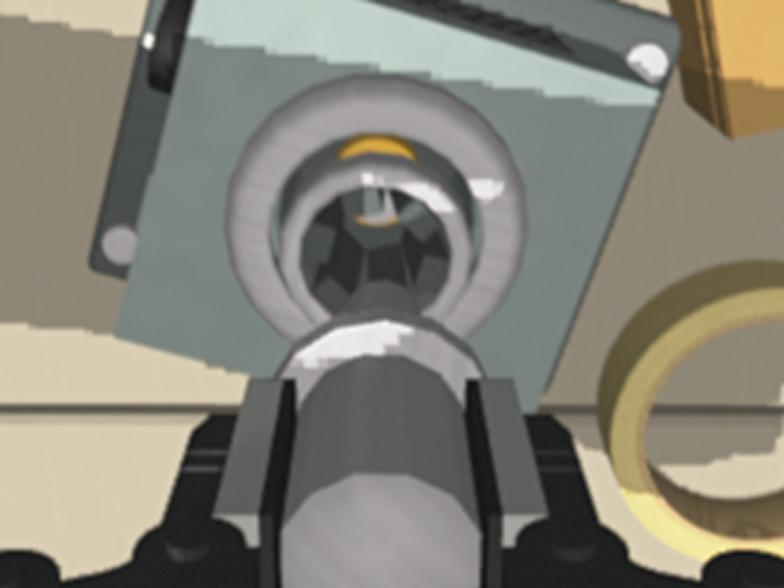

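View pics/c12.png

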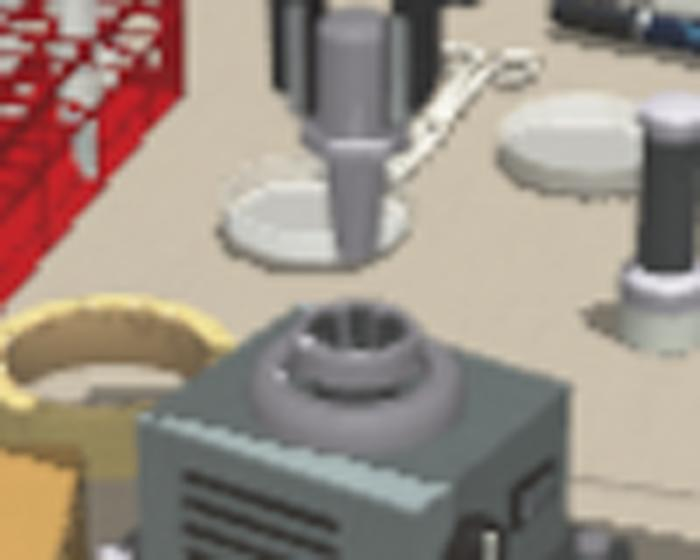

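View pics/c13.png

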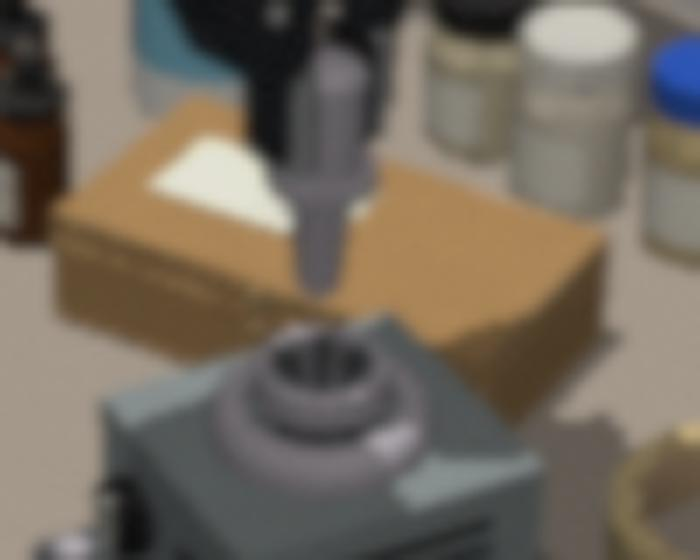

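```bash
python3 -c "
from h import *
a=lambda f,u0,v0,x,y:(f,u0+(x+.5)/7-.5,v0+(y+.5)/7-.5)
st=a('side4',260,190,357,253);sm=a('side4',260,190,362,327);ct=a('scene4',270,180,319,286);cm=a('scene4',270,180,323,361)
print(tri(st,ct),tri(sm,cm)); print('side',atz(*st,.1248),atz(*sm,.1)); print('scene',atz(*ct,.1248),atz(*cm,.1))
print('wrist mouth',atz('wrist4',180+376/2.8-.3,160+247/2.8-.3,.1), 'pads', atz('wrist4',180+380.5/2.8-.3,160+380/2.8-.3,.177))
need([.5455,-.018,.175])
"
```

```text
[ 0.5454957  -0.01757076  0.12604002] [ 0.5448869  -0.02008569  0.09846452]
side [ 0.54539244 -0.01895126  0.1248    ] [ 0.54259311 -0.01553576  0.1       ]
scene [ 0.54783342 -0.01592506  0.1248    ] [ 0.54528432 -0.02091349  0.1       ]
wrist mouth [ 0.54487074 -0.01465708  0.1       ] pads [ 0.54596601 -0.00720337  0.177     ]
t 4.35 pos [ 0.5431 -0.0157  0.1751] F [-0.4  0.7 -2.6] w 0.286 rot need [-0.31 -0.08  0.16]
shift [-0.0023  0.0024  0.0001]
```

Call:
{"api": "move_arm", "payload": {
  "rows": [
    {"tx":-0.001,"ty":-0.0005,"tz":0.01,"ax":-0.3,"ay":-0.1,"az":0.1,"jaw":255},
    {"tx":0,"ty":0,"tz":0.01,"ax":0,"ay":0,"az":0,"jaw":255},
    {"tx":0,"ty":0,"tz":0,"ax":0,"ay":0,"az":0,"jaw":255}
  ]
}}

```text
time: 4.65
tool_pos: [0.542, -0.0152, 0.1531]
tool_rot: [0.0, 0.706, 0.708, -0.0]
contact_force: [0.1, 0.1, -3.1]
gripper_width: 0.287
```

```bash
python3 -c "
from h import *
for n in ('wrist','side','scene'): grab(n,n+'5')
need([.5425,-.0165,.153])
crop('wrist5',240,210,390,310,5,'c11'); crop('side5',260,190,360,270,7,'c12'); crop('scene5',270,180,370,260,7,'c13')"
```

```text
t 4.8 pos [ 0.5432 -0.0156  0.1552] F [ 1.   0.4 -2.3] w 0.286 rot need [0.17 0.04 0.16]
shift [-0.0009 -0.0007  0.0022]
```

View pics/c11.png

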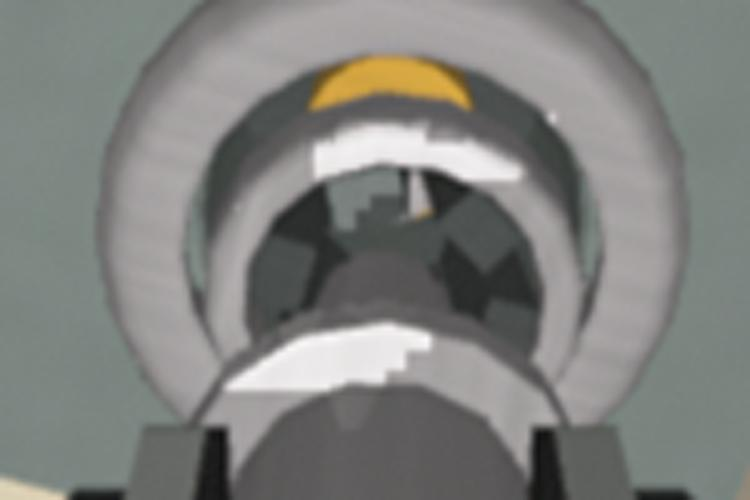

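View pics/c12.png

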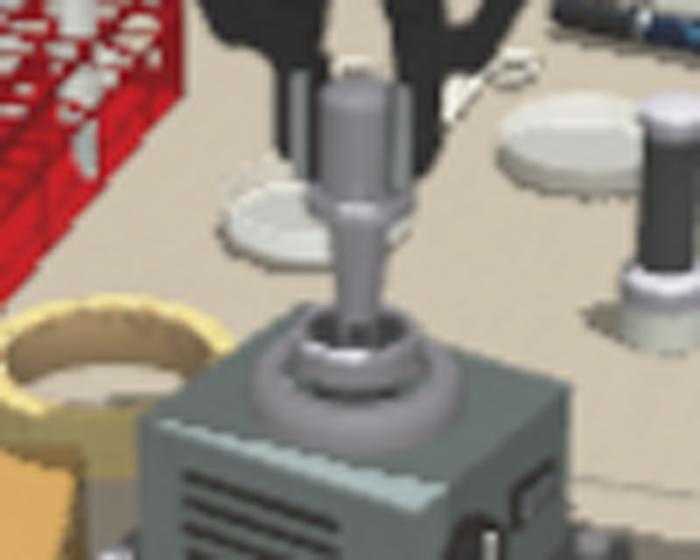

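View pics/c13.png

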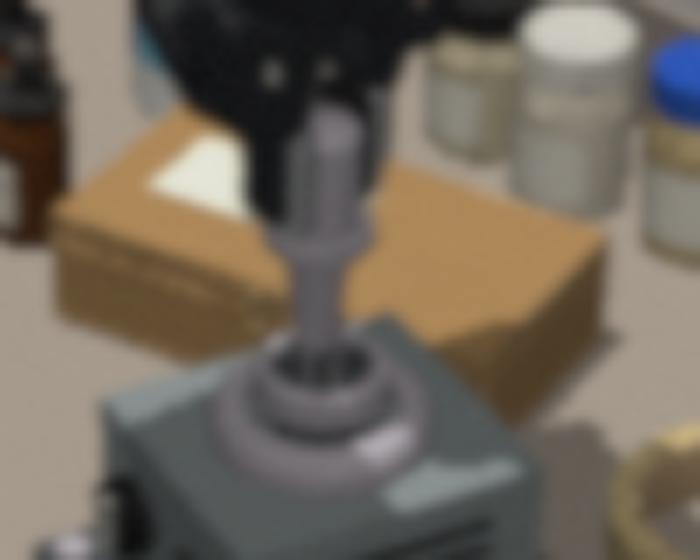

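Call:
{"api": "move_arm", "payload": {
  "rows": [
    {"tx":-0.0015,"ty":0.0005,"tz":0.008,"ax":0.2,"ay":0,"az":0.1,"jaw":255},
    {"tx":0,"ty":0.0005,"tz":0.008,"ax":0,"ay":0,"az":0,"jaw":255},
    {"tx":0,"ty":0,"tz":0.004,"ax":0,"ay":0,"az":0,"jaw":255}
  ]
}}

```text
time: 5.1
tool_pos: [0.5454, -0.0175, 0.1354]
tool_rot: [0.001, 0.707, 0.707, 0.0]
contact_force: [-1.5, 0.3, -1.8]
gripper_width: 0.282
```

```bash
python3 -c "
from h import *
need([.5435,-.0171,.125])"
```

```text
t 5.1 pos [ 0.5454 -0.0175  0.1354] F [-1.5  0.3 -1.8] w 0.282 rot need [0.13 0.07 0.05]
shift [ 0.0004 -0.0019  0.0103]
```

Call:
{"api": "move_arm", "payload": {
  "rows": [
    {"tx":0,"ty":-0.001,"tz":0.004,"ax":0.1,"ay":0,"az":0,"jaw":255},
    {"tx":0,"ty":0,"tz":0.003,"ax":0,"ay":0,"az":0,"jaw":255}
  ]
}}

```text
time: 5.3
tool_pos: [0.5441, -0.0175, 0.127]
tool_rot: [0.0, 0.707, 0.707, -0.001]
contact_force: [0.1, 0.1, -3.4]
gripper_width: 0.288
```

```bash
python3 -c "
from h import *
need([.5445,-.0171,.122])"
```

```text
t 5.3 pos [ 0.5441 -0.0175  0.127 ] F [ 0.1  0.1 -3.4] w 0.288 rot need [-0.04  0.06  0.04]
shift [0.0004 0.0004 0.005 ]
```

No side force; it is well centred. Continue slowly.

Call:
{"api": "move_arm", "payload": {
  "rows": [
    {"tx":0,"ty":0,"tz":0.003,"ax":0,"ay":0,"az":0,"jaw":255},
    {"tx":0,"ty":0,"tz":0.001,"ax":0,"ay":0,"az":0,"jaw":255}
  ]
}}

```text
time: 5.5
tool_pos: [0.5438, -0.0175, 0.1221]
tool_rot: [-0.0, 0.707, 0.707, -0.001]
contact_force: [-0.1, 0.1, -3.2]
gripper_width: 0.285
```

Call:
{"api": "move_arm", "payload": {
  "rows": [
    {"tx":0,"ty":0,"tz":0.001,"ax":0,"ay":0,"az":0,"jaw":255}
  ]
}}

```text
time: 5.6
tool_pos: [0.5439, -0.0175, 0.1211]
tool_rot: [-0.0, 0.707, 0.707, -0.001]
contact_force: [-0.1, -0.7, -3.9]
gripper_width: 0.284
```

Call:
{"api": "move_arm", "payload": {
  "rows": [
    {"tx":0,"ty":0,"tz":0.001,"ax":0,"ay":0,"az":0,"jaw":255}
  ]
}}

```text
time: 5.7
tool_pos: [0.5439, -0.0175, 0.1202]
tool_rot: [-0.0, 0.707, 0.707, -0.001]
contact_force: [-1.3, 0.4, -2.6]
gripper_width: 0.286
```

Call:
{"api": "move_arm", "payload": {
  "rows": [
    {"tx":0,"ty":0,"tz":0.001,"ax":0,"ay":0,"az":0,"jaw":255}
  ]
}}

```text
time: 5.8
tool_pos: [0.5439, -0.0175, 0.1194]
tool_rot: [-0.0, 0.707, 0.707, -0.001]
contact_force: [-1.1, -0.3, -0.5]
gripper_width: 0.286
```

Call:
{"api": "move_arm", "payload": {
  "rows": [
    {"tx":0,"ty":0,"tz":0.001,"ax":0,"ay":0,"az":0,"jaw":255}
  ]
}}

```text
time: 5.9
tool_pos: [0.5438, -0.0176, 0.1185]
tool_rot: [-0.0, 0.707, 0.707, -0.001]
contact_force: [-0.7, 0.4, -1.1]
gripper_width: 0.285
```

Call:
{"api": "move_arm", "payload": {
  "rows": [
    {"tx":0,"ty":0,"tz":0.001,"ax":0,"ay":0,"az":0,"jaw":255}
  ]
}}

```text
time: 6.0
tool_pos: [0.5437, -0.0176, 0.1176]
tool_rot: [-0.0, 0.707, 0.707, -0.001]
contact_force: [-1.5, -0.3, -0.5]
gripper_width: 0.29
```

Call:
{"api": "move_arm", "payload": {
  "rows": [
    {"tx":0,"ty":0,"tz":0.001,"ax":0,"ay":0,"az":0,"jaw":255}
  ]
}}

```text
time: 6.1
tool_pos: [0.5437, -0.0176, 0.1168]
tool_rot: [-0.0, 0.707, 0.707, -0.001]
contact_force: [-2.6, 0.3, 0.5]
gripper_width: 0.28
```

Call:
{"api": "move_arm", "payload": {
  "rows": [
    {"tx":0,"ty":-0.0007,"tz":0.0007,"ax":0,"ay":0,"az":0,"jaw":255}
  ]
}}

```text
time: 6.2
tool_pos: [0.5435, -0.0176, 0.1166]
tool_rot: [0.0, 0.707, 0.707, -0.001]
contact_force: [1.1, 0.1, 0.3]
gripper_width: 0.283
```

Call:
{"api": "move_arm", "payload": {
  "rows": [
    {"tx":0,"ty":0,"tz":0.0007,"ax":0,"ay":0,"az":0,"jaw":255}
  ]
}}

```text
time: 6.3
tool_pos: [0.5436, -0.0176, 0.1163]
tool_rot: [0.0, 0.707, 0.707, -0.001]
contact_force: [-3.9, -0.6, 2.0]
gripper_width: 0.279
```

```bash
python3 -c "
from h import *
need()
for n in ('side',): grab(n,n+'6')
crop('side6',260,190,360,270,7,'c12')"
```

```text
t 6.3 pos [ 0.5436 -0.0176  0.1163] F [-3.9 -0.6  2. ] w 0.279 rot need [-0.03  0.07  0.05]
```

View pics/c12.png

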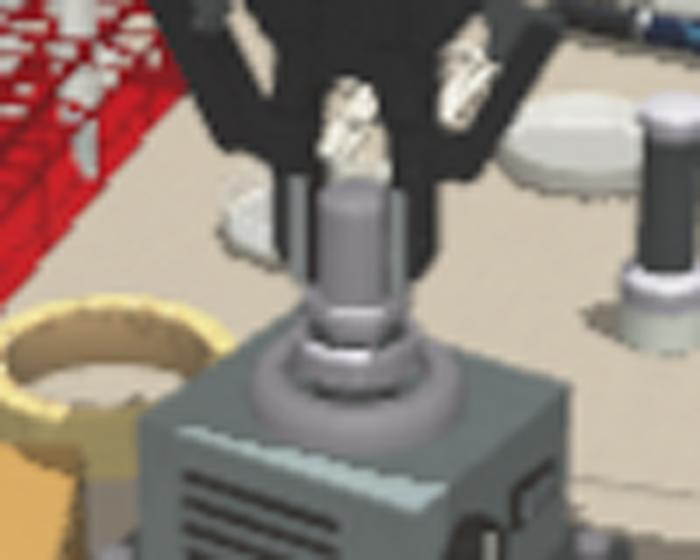

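Call:
{"api": "move_arm", "payload": {
  "rows": [
    {"tx":0,"ty":-0.0005,"tz":0,"ax":0,"ay":0,"az":0,"jaw":90},
    {"tx":0,"ty":0,"tz":0,"ax":0,"ay":0,"az":0,"jaw":90},
    {"tx":0,"ty":0,"tz":0,"ax":0,"ay":0,"az":0,"jaw":90},
    {"tx":0,"ty":0,"tz":-0.03,"ax":0,"ay":0,"az":0,"jaw":90},
    {"tx":0,"ty":0,"tz":-0.03,"ax":0,"ay":0,"az":0,"jaw":90},
    {"tx":0,"ty":0,"tz":-0.02,"ax":0,"ay":0,"az":0,"jaw":90},
    {"tx":0,"ty":0,"tz":0,"ax":0,"ay":0,"az":0,"jaw":90}
  ]
}}

```text
time: 7.05
tool_pos: [0.5442, -0.0177, 0.1988]
tool_rot: [0.002, 0.707, 0.707, 0.0]
contact_force: [0.4, 0.0, -0.7]
gripper_width: 0.65
```

```bash
python3 -c "
from h import *
for n in ('wrist','side','scene'): grab(n,n+'7')
need([.4805,-.2205,.2])
crop('wrist7',180,160,460,370,2.8,'c11'); crop('side7',260,190,360,270,7,'c12'); crop('scene7',270,180,370,260,7,'c13')"
```

```text
t 7.2 pos [ 0.5416 -0.0173  0.194 ] F [-0.7 -0.4 -0.1] w 0.652 rot need [-0.29  0.02  0.04]
shift [-0.2031 -0.0613 -0.0056]
```

View pics/c11.png

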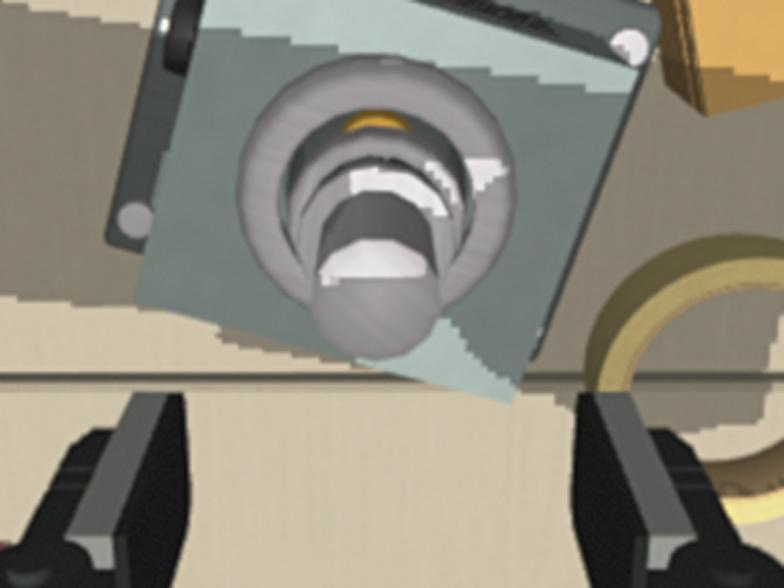

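View pics/c12.png

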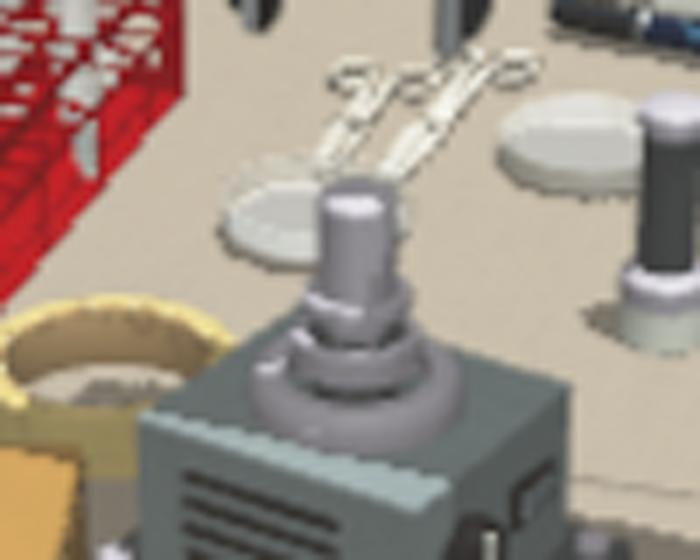

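View pics/c13.png

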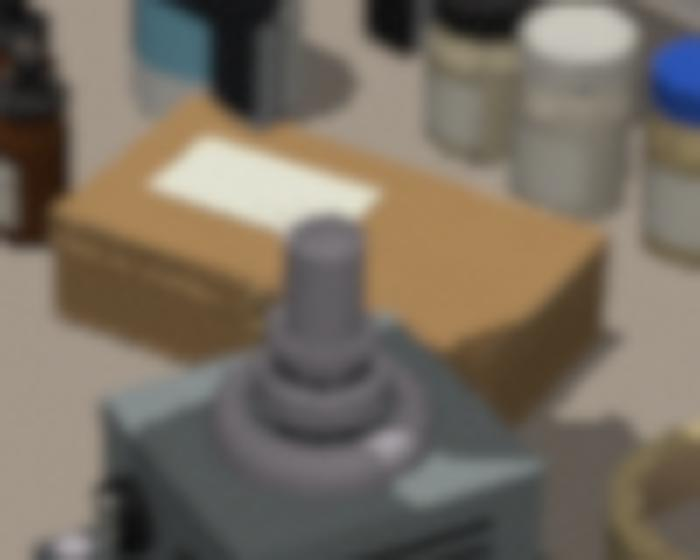

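Run:
```python
from h import *
print(atz('scene0',384,326,.095),atz('side0',250+652/5,190+30/5,.095))
print(atz('scene0',345,334,.095),atz('scene0',398,366,.095))
need([.4805,-.2205,.2])
```

```text
[ 0.42800323 -0.30949958  0.095     ] [ 0.42734044 -0.30525349  0.095     ]
[ 0.3625984  -0.27387842  0.095     ] [ 0.37118267 -0.38572979  0.095     ]
t 7.2 pos [ 0.5416 -0.0173  0.194 ] F [-0.7 -0.4 -0.1] w 0.652 rot need [-0.29  0.02  0.04]
shift [-0.2031 -0.0613 -0.0056]
```

Call:
{"api": "move_arm", "payload": {
  "rows": [
    {"tx":-0.03,"ty":-0.01,"tz":-0.005,"ax":0,"ay":0,"az":0,"jaw":90},
    {"tx":-0.04,"ty":-0.012,"tz":-0.002,"ax":0,"ay":0,"az":0,"jaw":90},
    {"tx":-0.04,"ty":-0.012,"tz":-0.002,"ax":0,"ay":0,"az":0,"jaw":90},
    {"tx":-0.04,"ty":-0.012,"tz":-0.002,"ax":0,"ay":0,"az":0,"jaw":90},
    {"tx":-0.03,"ty":-0.012,"tz":0,"ax":0,"ay":0,"az":0,"jaw":90},
    {"tx":-0.01,"ty":-0.003,"tz":0,"ax":0,"ay":0,"az":0,"jaw":90},
    {"tx":0,"ty":0,"tz":0,"ax":0,"ay":0,"az":0,"jaw":90}
  ]
}}

```text
time: 7.9
tool_pos: [0.4735, -0.2103, 0.1909]
tool_rot: [-0.012, 0.706, 0.708, -0.005]
contact_force: [-0.1, 0.5, 0.0]
gripper_width: 0.644
```

```bash
python3 -c "
from h import *
for n in ('wrist',): grab(n,n+'8')
need([.4805,-.2205,.2])"
```

```text
t 7.95 pos [ 0.4736 -0.2095  0.1907] F [ 0.2  0.5 -0.9] w 0.653 rot need [-1.37 -0.54  0.29]
shift [-0.0109  0.0066 -0.0096]
```

View pics/wrist8.png

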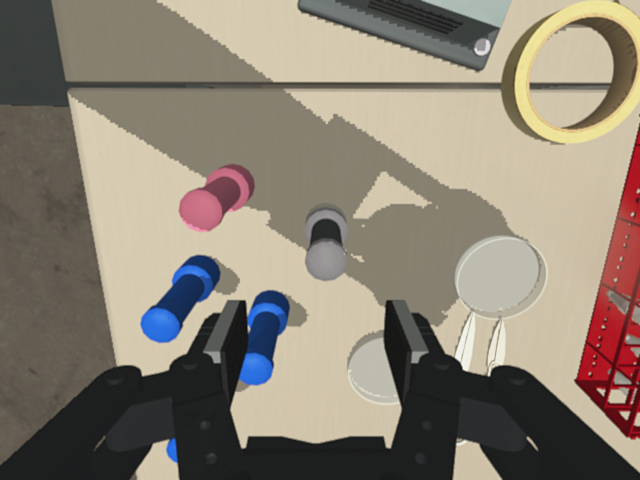

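```bash
python3 -c "
from h import *
crop('wrist8',290,190,370,290,7,'c11')
print(atz('wrist8',326,260,.095),atz('wrist8',329,220,.0))
print(need([.481,-.220,.13]))"
```

```text
[ 0.47960267 -0.22235832  0.095     ] [ 0.48243089 -0.22101524  0.        ]
t 7.95 pos [ 0.4736 -0.2095  0.1907] F [ 0.2  0.5 -0.9] w 0.653 rot need [-1.37 -0.54  0.29]
shift [-0.0111  0.0088  0.0604]
None
```

View pics/c11.png

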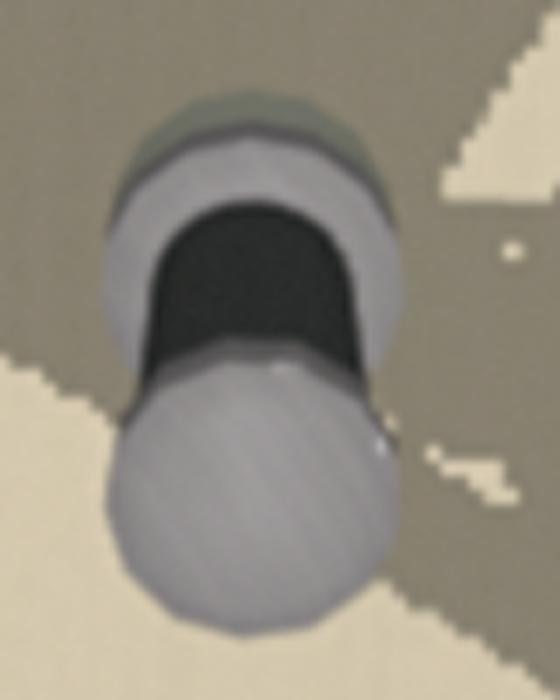

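Call:
{"api": "move_arm", "payload": {
  "rows": [
    {"tx":-0.012,"ty":0.007,"tz":0.02,"ax":-1.3,"ay":-0.5,"az":0.3,"jaw":90},
    {"tx":0,"ty":0,"tz":0.03,"ax":0,"ay":0,"az":0,"jaw":90},
    {"tx":0,"ty":0,"tz":0.005,"ax":0,"ay":0,"az":0,"jaw":90}
  ]
}}

```text
time: 8.25
tool_pos: [0.4824, -0.2179, 0.134]
tool_rot: [-0.0, 0.706, 0.709, 0.001]
contact_force: [-0.5, 0.8, -0.3]
gripper_width: 0.646
```

```bash
python3 -c "
from h import *
for n in ('wrist','side'): grab(n,n+'9')
need([.480,-.2215,.047])
crop('wrist9',180,160,460,370,2.8,'c11');crop('side9',300,140,440,270,5,'c12')"
```

```text
t 8.35 pos [ 0.4838 -0.219   0.137 ] F [0.2 0.3 0.3] w 0.65 rot need [0.29 0.06 0.23]
shift [-0.0024 -0.0042  0.0899]
```

View pics/c11.png

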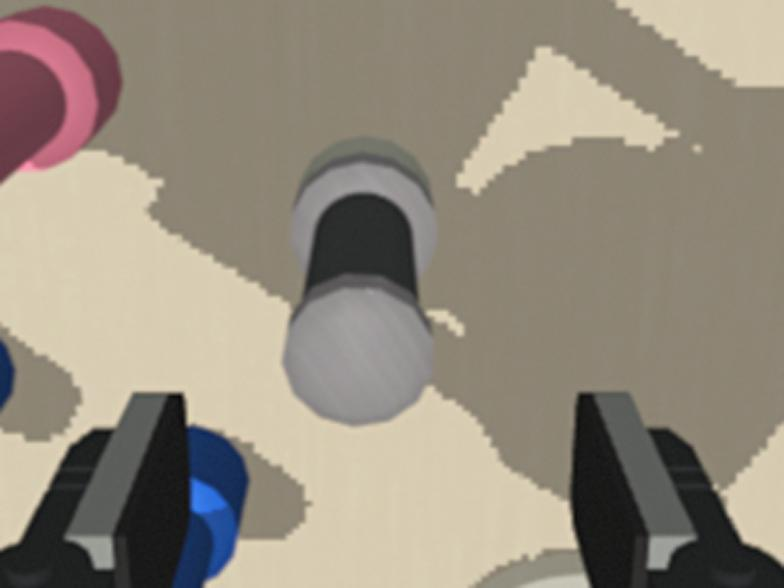

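View pics/c12.png

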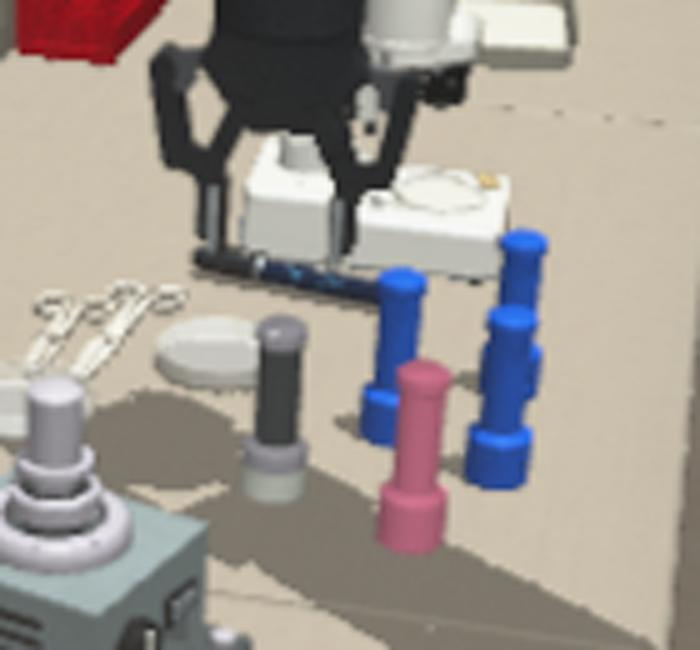

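```bash
python3 -c "
from h import *
a=atz('wrist9',307.5,286.8,.095);print(a)
a[2]=.1;need(a)"
```

```text
[ 0.47981456 -0.2231134   0.095     ]
t 8.35 pos [ 0.4838 -0.219   0.137 ] F [0.2 0.3 0.3] w 0.65 rot need [0.29 0.06 0.23]
shift [-0.004  -0.0042  0.0369]
```

Call:
{"api": "move_arm", "payload": {
  "rows": [
    {"tx":-0.0035,"ty":-0.0042,"tz":0.01,"ax":0.3,"ay":0,"az":0.2,"jaw":90},
    {"tx":0,"ty":0,"tz":0.01,"ax":0,"ay":0,"az":0,"jaw":90}
  ]
}}

```text
time: 8.55
tool_pos: [0.4822, -0.2229, 0.12]
tool_rot: [0.003, 0.706, 0.708, 0.0]
contact_force: [0.1, 0.3, -0.3]
gripper_width: 0.648
```

```bash
python3 -c "
from h import *
need([.4797,-.2225,.047])"
```

```text
t 8.55 pos [ 0.4822 -0.2229  0.12  ] F [ 0.1  0.3 -0.3] w 0.648 rot need [0.3  0.26 0.15]
shift [ 0.0007 -0.0028  0.073 ]
```

Call:
{"api": "move_arm", "payload": {
  "rows": [
    {"tx":0.0005,"ty":-0.0028,"tz":0.02,"ax":0.3,"ay":0.2,"az":0.1,"jaw":90},
    {"tx":0,"ty":-0.0005,"tz":0.025,"ax":0,"ay":0,"az":0,"jaw":90},
    {"tx":0,"ty":0,"tz":0.02,"ax":0,"ay":0,"az":0,"jaw":90},
    {"tx":0,"ty":0,"tz":0.003,"ax":0,"ay":0,"az":0,"jaw":90}
  ]
}}

```text
time: 8.95
tool_pos: [0.4809, -0.2232, 0.0516]
tool_rot: [0.003, 0.707, 0.708, 0.0]
contact_force: [-0.3, 0.2, -0.3]
gripper_width: 0.647
```

```bash
python3 -c "
from h import *
need([.4797,-.2225,.047])"
```

```text
t 8.95 pos [ 0.4809 -0.2232  0.0516] F [-0.3  0.2 -0.3] w 0.647 rot need [0.28 0.22 0.07]
shift [ 0.0007 -0.0012  0.0046]
```

Call:
{"api": "move_arm", "payload": {
  "rows": [
    {"tx":0.0005,"ty":-0.0012,"tz":0.005,"ax":0.3,"ay":0.2,"az":0.1,"jaw":90},
    {"tx":0,"ty":0,"tz":0,"ax":0,"ay":0,"az":0,"jaw":90}
  ]
}}

```text
time: 9.15
tool_pos: [0.48, -0.2229, 0.0469]
tool_rot: [0.0, 0.707, 0.707, -0.0]
contact_force: [0.4, 0.3, 0.1]
gripper_width: 0.648
```

```bash
python3 -c "
from h import *
need([.4797,-.2225,.047])"
```

```text
t 9.15 pos [ 0.48   -0.2229  0.0469] F [0.4 0.3 0.1] w 0.648 rot need [-0.01  0.03 -0.04]
shift [ 0.0004 -0.0003 -0.0001]
```

Call:
{"api": "move_arm", "payload": {
  "rows": [
    {"tx":0,"ty":0,"tz":0,"ax":0,"ay":0,"az":0,"jaw":255},
    {"tx":0,"ty":0,"tz":0,"ax":0,"ay":0,"az":0,"jaw":255},
    {"tx":0,"ty":0,"tz":0,"ax":0,"ay":0,"az":0,"jaw":255},
    {"tx":0,"ty":0,"tz":0,"ax":0,"ay":0,"az":0,"jaw":255},
    {"tx":0,"ty":0,"tz":0,"ax":0,"ay":0,"az":0,"jaw":255}
  ]
}}

```text
time: 9.65
tool_pos: [0.4811, -0.2236, 0.0492]
tool_rot: [0.002, 0.707, 0.707, 0.0]
contact_force: [0.9, -0.3, -3.2]
gripper_width: 0.276
```

```bash
python3 -c "
from h import *
need()
for n in ('wrist','side'): grab(n,n+'10')
crop('wrist10',180,160,460,370,2.8,'c11');crop('side10',300,140,440,270,5,'c12')"
```

```text
t 9.65 pos [ 0.4811 -0.2236  0.0492] F [ 0.9 -0.3 -3.2] w 0.276 rot need [ 0.15  0.13 -0.04]
```

View pics/c11.png

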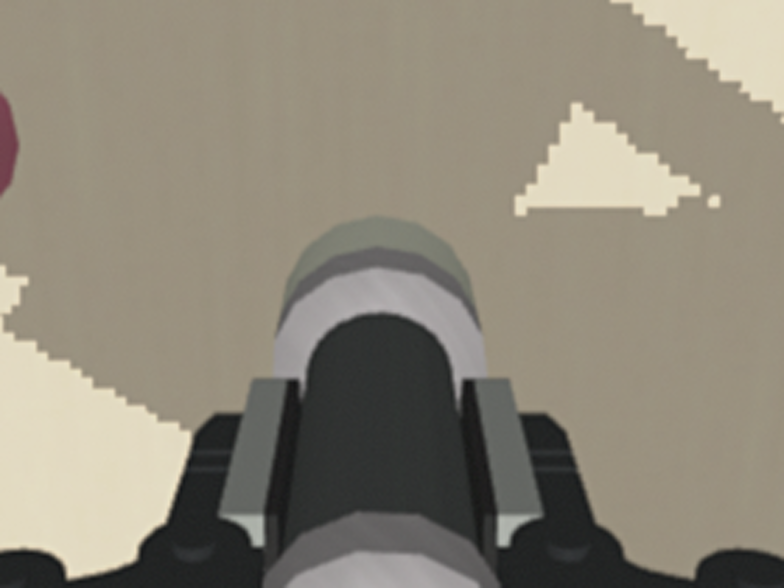

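View pics/c12.png

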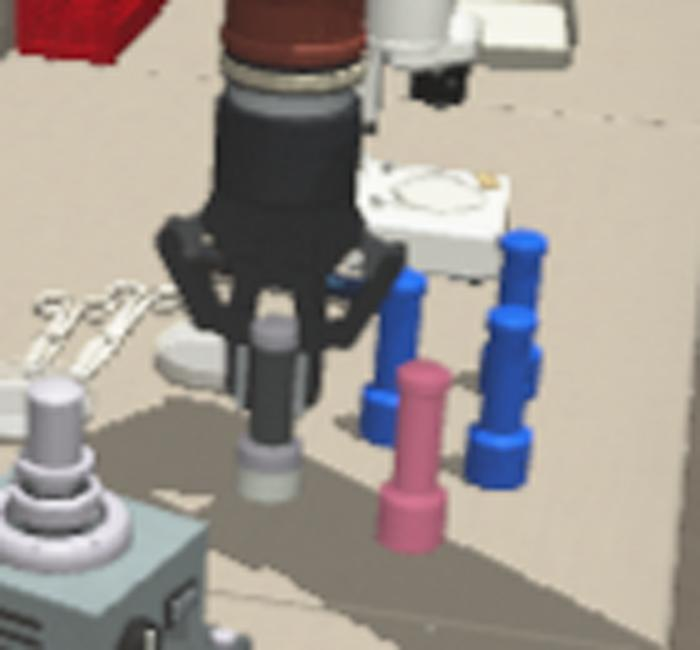

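Call:
{"api": "move_arm", "payload": {
  "rows": [
    {"tx":0,"ty":0,"tz":-0.02,"ax":0.1,"ay":0.1,"az":0,"jaw":255},
    {"tx":0,"ty":0,"tz":-0.04,"ax":0,"ay":0,"az":0,"jaw":255},
    {"tx":0,"ty":0,"tz":-0.045,"ax":0,"ay":0,"az":0,"jaw":255},
    {"tx":0,"ty":0,"tz":-0.045,"ax":0,"ay":0,"az":0,"jaw":255},
    {"tx":0,"ty":0,"tz":-0.03,"ax":0,"ay":0,"az":0,"jaw":255},
    {"tx":0,"ty":0,"tz":0,"ax":0,"ay":0,"az":0,"jaw":255},
    {"tx":0,"ty":0,"tz":0,"ax":0,"ay":0,"az":0,"jaw":255}
  ]
}}

```text
time: 10.45
tool_pos: [0.4782, -0.2217, 0.23]
tool_rot: [-0.005, 0.707, 0.707, -0.001]
contact_force: [-0.4, -0.2, -3.8]
gripper_width: 0.269
```

```bash
python3 -c "
from h import *
need([.544,-.0175,.235])"
```

```text
t 10.45 pos [ 0.4782 -0.2217  0.23  ] F [-0.4 -0.2 -3.8] w 0.269 rot need [-0.45 -0.3  -0.04]
shift [ 0.2042  0.0657 -0.0045]
```

Call:
{"api": "move_arm", "payload": {
  "rows": [
    {"tx":0.025,"ty":0.009,"tz":-0.008,"ax":-0.4,"ay":-0.3,"az":0,"jaw":255},
    {"tx":0.035,"ty":0.011,"tz":-0.004,"ax":0,"ay":0,"az":0,"jaw":255},
    {"tx":0.04,"ty":0.012,"tz":-0.003,"ax":0,"ay":0,"az":0,"jaw":255},
    {"tx":0.04,"ty":0.012,"tz":-0.003,"ax":0,"ay":0,"az":0,"jaw":255},
    {"tx":0.03,"ty":0.01,"tz":-0.003,"ax":0,"ay":0,"az":0,"jaw":255},
    {"tx":0.01,"ty":0.003,"tz":0,"ax":0,"ay":0,"az":0,"jaw":255},
    {"tx":0,"ty":0,"tz":0,"ax":0,"ay":0,"az":0,"jaw":255},
    {"tx":0,"ty":0,"tz":0,"ax":0,"ay":0,"az":0,"jaw":255}
  ]
}}

```text
time: 11.25
tool_pos: [0.5284, -0.0345, 0.2268]
tool_rot: [-0.015, 0.709, 0.705, -0.009]
contact_force: [-0.3, 0.4, -3.7]
gripper_width: 0.274
```

```bash
python3 -c "
from h import *
need([.544,-.0175,.225])"
```

```text
t 11.25 pos [ 0.5284 -0.0345  0.2268] F [-0.3  0.4 -3.7] w 0.274 rot need [-1.94 -0.5  -0.26]
shift [0.017  0.0155 0.0014]
```

Call:
{"api": "move_arm", "payload": {
  "rows": [
    {"tx":0.017,"ty":0.015,"tz":0,"ax":-1.9,"ay":-0.5,"az":-0.3,"jaw":255},
    {"tx":0,"ty":0,"tz":0,"ax":0,"ay":0,"az":0,"jaw":255},
    {"tx":0,"ty":0,"tz":0,"ax":0,"ay":0,"az":0,"jaw":255}
  ]
}}

```text
time: 11.55
tool_pos: [0.5417, -0.021, 0.2227]
tool_rot: [-0.002, 0.709, 0.706, -0.003]
contact_force: [0.4, 0.3, -3.0]
gripper_width: 0.276
```

```bash
python3 -c "
from h import *
need([.544,-.0175,.215])"
```

```text
t 11.55 pos [ 0.5417 -0.021   0.2227] F [ 0.4  0.3 -3. ] w 0.276 rot need [-0.34  0.08 -0.24]
shift [0.0036 0.0023 0.0077]
```

Call:
{"api": "move_arm", "payload": {
  "rows": [
    {"tx":0.0035,"ty":0.0022,"tz":0.005,"ax":-0.3,"ay":0.1,"az":-0.2,"jaw":255},
    {"tx":0,"ty":0,"tz":0,"ax":0,"ay":0,"az":0,"jaw":255}
  ]
}}

```text
time: 11.75
tool_pos: [0.5433, -0.0194, 0.2166]
tool_rot: [-0.001, 0.708, 0.706, -0.001]
contact_force: [0.4, -0.1, -3.8]
gripper_width: 0.271
```

```bash
python3 -c "
from h import *
for n in ('wrist','side','scene'): grab(n,n+'11')
need([.544,-.0175,.215])
crop('side11',250,150,380,270,6,'c12'); crop('scene11',260,140,380,260,6,'c13')"
```

```text
t 11.9 pos [ 0.5439 -0.0193  0.2179] F [-0.1  0.5 -3.5] w 0.271 rot need [ 0.    0.02 -0.17]
shift [0.0018 0.0001 0.0029]
```

View pics/c12.png

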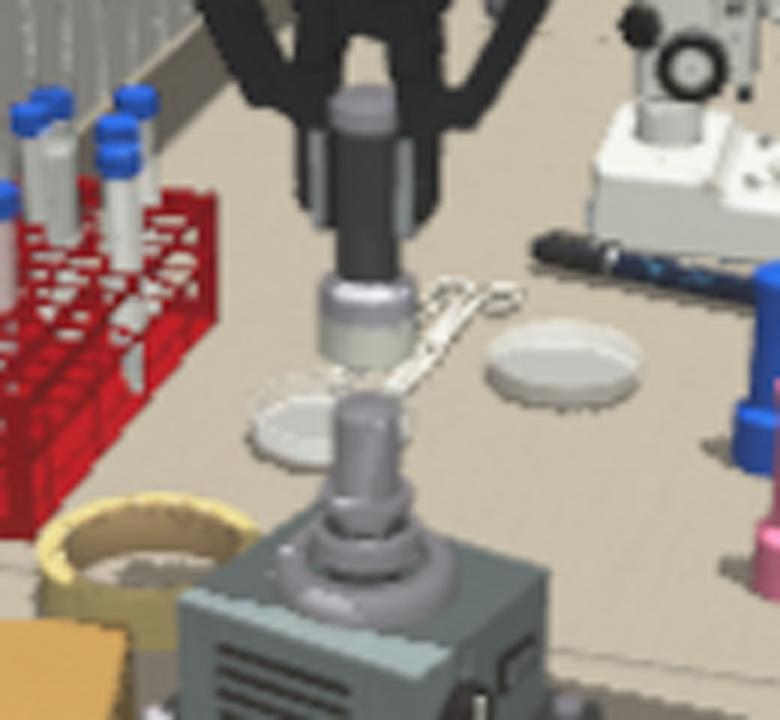

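View pics/c13.png

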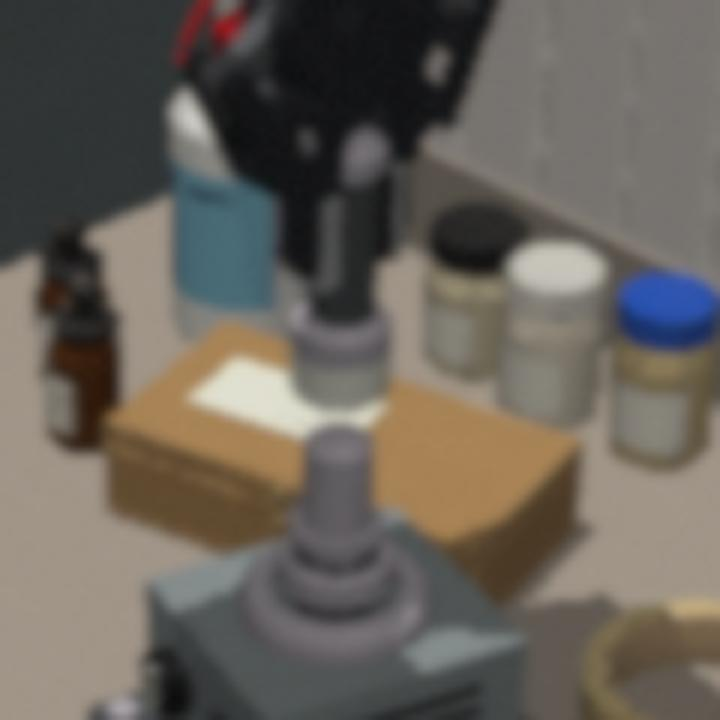

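View pics/wrist11.png

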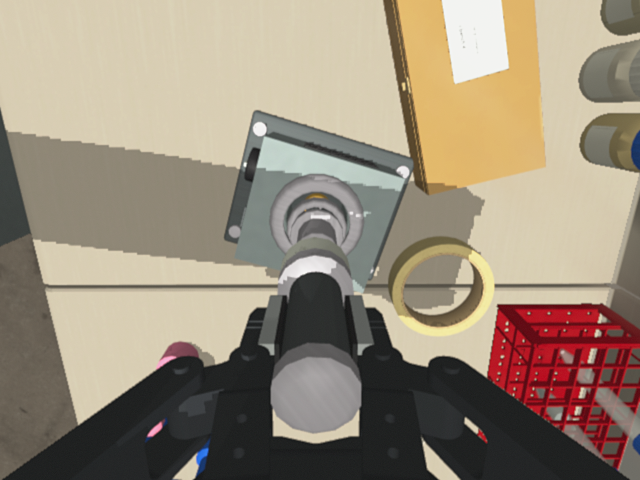

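Run:
```python
from h import *
def c(f,u0,v0,s,x,y): return (f,u0+(x+.5)/s-.5,v0+(y+.5)/s-.5)
# knob center (z~94) and face centre/collar
k=tri(c('scene11',260,140,6,365,155),c('side11',250,150,6,364,108))
b=tri(c('scene11',260,140,6,340,358),c('side11',250,150,6,366,325))
h=tri(c('scene11',260,140,6,338,447),c('side11',250,150,6,367,407))
n=tri(c('scene11',260,140,6,333,608),c('side11',250,150,6,366,580))
print(k,b,h,n,(k-b))
crop('scene11',290,150,350,220,10,'c14')
```

```text
[ 0.54941586 -0.02418815  0.26139852] [ 0.54620992 -0.01832405  0.17988329] [ 0.54535011 -0.02029223  0.14476494] [ 0.54546949 -0.01918624  0.07197292] [ 0.00320594 -0.0058641   0.08151523]
```

View pics/c14.png

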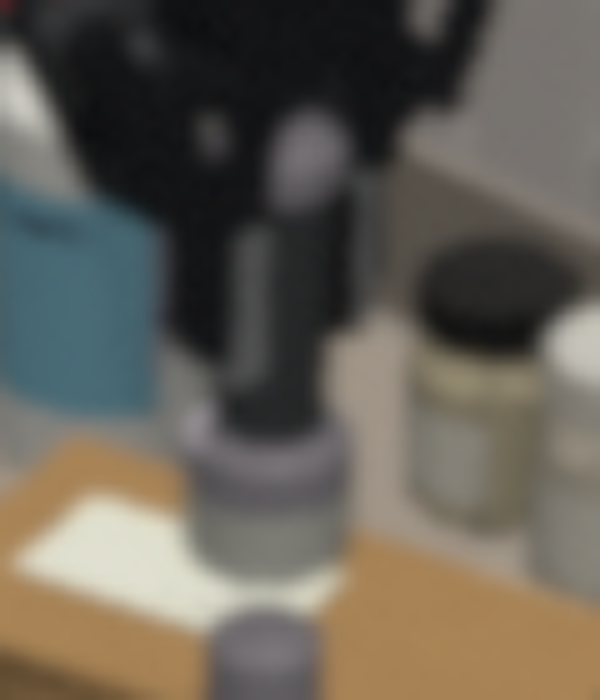

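Run:
```python
from h import *
a=proj('scene11',[.545,-.0195,.262]);b=proj('scene11',[.545,-.0195,.19]);print(a,b,a-b)
a=proj('scene0',[.4805,-.2215,.094]);b=proj('scene0',[.4805,-.2215,.022]);print(a,b,a-b)
```

```text
[316.78916476 165.80286086] [316.03603924 196.01498408] [  0.75312553 -30.21212322]
[365.78090437 289.96547035] [363.20079582 316.97298164] [  2.58010856 -27.0075113 ]
```

Call:
{"api": "move_arm", "payload": {
  "rows": [
    {"tx":0.0003,"ty":0,"tz":0.006,"ax":0,"ay":0,"az":-0.1,"jaw":255},
    {"tx":0,"ty":0,"tz":0.003,"ax":0,"ay":0,"az":0,"jaw":255},
    {"tx":0,"ty":0,"tz":0.002,"ax":0,"ay":0,"az":0,"jaw":255}
  ]
}}

```text
time: 12.2
tool_pos: [0.5443, -0.0194, 0.2069]
tool_rot: [0.001, 0.708, 0.707, 0.0]
contact_force: [0.5, 0.0, -3.5]
gripper_width: 0.272
```

```bash
python3 -c "
from h import *
need([.544,-.0185,.2])"
```

```text
t 12.2 pos [ 0.5443 -0.0194  0.2069] F [ 0.5  0.  -3.5] w 0.272 rot need [ 0.08  0.04 -0.08]
shift [ 0.0009 -0.0003  0.0069]
```

Call:
{"api": "move_arm", "payload": {
  "rows": [
    {"tx":0.0007,"ty":0,"tz":0.002,"ax":0.1,"ay":0,"az":-0.1,"jaw":255},
    {"tx":0,"ty":0,"tz":0.0015,"ax":0,"ay":0,"az":0,"jaw":255},
    {"tx":0,"ty":0,"tz":0.001,"ax":0,"ay":0,"az":0,"jaw":255}
  ]
}}

```text
time: 12.5
tool_pos: [0.544, -0.0185, 0.2015]
tool_rot: [-0.0, 0.707, 0.707, -0.001]
contact_force: [-0.2, 1.0, -2.9]
gripper_width: 0.271
```

Call:
{"api": "move_arm", "payload": {
  "rows": [
    {"tx":0,"ty":0,"tz":0.001,"ax":0,"ay":0,"az":0,"jaw":255}
  ]
}}

```text
time: 12.6
tool_pos: [0.5441, -0.0184, 0.2005]
tool_rot: [-0.0, 0.707, 0.707, -0.001]
contact_force: [1.3, -0.6, -2.3]
gripper_width: 0.269
```

Call:
{"api": "move_arm", "payload": {
  "rows": [
    {"tx":0,"ty":0,"tz":0.001,"ax":0,"ay":0,"az":0,"jaw":255}
  ]
}}

```text
time: 12.7
tool_pos: [0.5441, -0.0184, 0.1994]
tool_rot: [-0.0, 0.707, 0.707, -0.001]
contact_force: [-0.6, -0.6, -3.7]
gripper_width: 0.275
```

Call:
{"api": "move_arm", "payload": {
  "rows": [
    {"tx":0,"ty":0,"tz":0.001,"ax":0,"ay":0,"az":0,"jaw":255}
  ]
}}

```text
time: 12.8
tool_pos: [0.5442, -0.0184, 0.1984]
tool_rot: [-0.0, 0.707, 0.707, -0.001]
contact_force: [-0.2, -0.1, -3.3]
gripper_width: 0.277
```

Call:
{"api": "move_arm", "payload": {
  "rows": [
    {"tx":0,"ty":0,"tz":0.001,"ax":0,"ay":0,"az":0,"jaw":255}
  ]
}}

```text
time: 12.9
tool_pos: [0.5442, -0.0184, 0.1975]
tool_rot: [-0.0, 0.707, 0.707, -0.0]
contact_force: [-0.3, 0.5, -0.9]
gripper_width: 0.27
```

Call:
{"api": "move_arm", "payload": {
  "rows": [
    {"tx":0,"ty":0,"tz":0.001,"ax":0,"ay":0,"az":0,"jaw":255}
  ]
}}

```text
time: 13.0
tool_pos: [0.5446, -0.0185, 0.1973]
tool_rot: [0.0, 0.707, 0.707, -0.0]
contact_force: [-1.6, -0.8, 2.0]
gripper_width: 0.269
```

Call:
{"api": "move_arm", "payload": {
  "rows": [
    {"tx":0,"ty":0,"tz":0.001,"ax":0,"ay":0,"az":0,"jaw":255}
  ]
}}

```text
time: 13.1
tool_pos: [0.5449, -0.0185, 0.1973]
tool_rot: [0.001, 0.707, 0.707, 0.0]
contact_force: [-2.4, 0.5, 2.0]
gripper_width: 0.271
```

Call:
{"api": "move_arm", "payload": {
  "rows": [
    {"tx":0,"ty":0,"tz":0.001,"ax":0,"ay":0,"az":0,"jaw":255}
  ]
}}

```text
time: 13.2
tool_pos: [0.5451, -0.0185, 0.1972]
tool_rot: [0.001, 0.707, 0.707, 0.0]
contact_force: [-2.0, 0.5, 3.0]
gripper_width: 0.271
```

Call:
{"api": "move_arm", "payload": {
  "rows": [
    {"tx":0,"ty":-0.0005,"tz":0.002,"ax":0.1,"ay":0,"az":0,"jaw":255}
  ]
}}

```text
time: 13.3
tool_pos: [0.5453, -0.0186, 0.1969]
tool_rot: [0.001, 0.707, 0.707, 0.0]
contact_force: [-2.9, 1.8, 6.0]
gripper_width: 0.27
```

Call:
{"api": "move_arm", "payload": {
  "rows": [
    {"tx":0,"ty":-0.0005,"tz":0.002,"ax":0.1,"ay":0,"az":0,"jaw":255}
  ]
}}

```text
time: 13.4
tool_pos: [0.5454, -0.0187, 0.1966]
tool_rot: [0.001, 0.707, 0.707, 0.0]
contact_force: [-3.1, 1.0, 6.6]
gripper_width: 0.276
```

```bash
python3 -c "
from h import *
need([.544,-.0185,.19])"
```

```text
t 13.4 pos [ 0.5454 -0.0187  0.1966] F [-3.1  1.   6.6] w 0.276 rot need [0.12 0.09 0.05]
shift [ 0.0002 -0.0014  0.0066]
```

Call:
{"api": "move_arm", "payload": {
  "rows": [
    {"tx":0,"ty":-0.0014,"tz":0.003,"ax":0.1,"ay":0.1,"az":0,"jaw":255}
  ]
}}

```text
time: 13.5
tool_pos: [0.545, -0.0187, 0.1957]
tool_rot: [0.001, 0.707, 0.707, 0.001]
contact_force: [-1.2, 0.6, 7.3]
gripper_width: 0.271
```

Call:
{"api": "move_arm", "payload": {
  "rows": [
    {"tx":0,"ty":-0.0014,"tz":0.003,"ax":0.1,"ay":0.1,"az":0,"jaw":255}
  ]
}}

```text
time: 13.6
tool_pos: [0.5448, -0.0188, 0.1949]
tool_rot: [0.001, 0.707, 0.707, 0.002]
contact_force: [-1.3, 0.5, 7.7]
gripper_width: 0.273
```

```bash
python3 -c "
from h import *
need([.544,-.0185,.19])"
```

```text
t 13.6 pos [ 0.5448 -0.0188  0.1949] F [-1.3  0.5  7.7] w 0.273 rot need [ 0.3  -0.07  0.06]
shift [ 0.0003 -0.0008  0.0049]
```

Call:
{"api": "move_arm", "payload": {
  "rows": [
    {"tx":0,"ty":-0.001,"tz":0.003,"ax":0.3,"ay":0,"az":0,"jaw":255},
    {"tx":0,"ty":-0.001,"tz":0.003,"ax":0.2,"ay":0,"az":0,"jaw":255},
    {"tx":0,"ty":-0.001,"tz":0.003,"ax":0.2,"ay":0,"az":0,"jaw":255}
  ]
}}

```text
time: 13.9
tool_pos: [0.545, -0.0189, 0.1925]
tool_rot: [0.001, 0.707, 0.708, 0.001]
contact_force: [-1.8, 1.2, 7.2]
gripper_width: 0.27
```

```bash
python3 -c "
from h import *
need([.544,-.0185,.19])"
```

```text
t 13.9 pos [ 0.545  -0.0189  0.1925] F [-1.8  1.2  7.2] w 0.27 rot need [ 0.16 -0.05  0.07]
shift [ 0.0004 -0.001   0.0025]
```

Call:
{"api": "move_arm", "payload": {
  "rows": [
    {"tx":0,"ty":-0.001,"tz":0.003,"ax":0.2,"ay":0,"az":0,"jaw":255},
    {"tx":0,"ty":-0.001,"tz":0.003,"ax":0.2,"ay":0,"az":0,"jaw":255},
    {"tx":0,"ty":-0.001,"tz":0.003,"ax":0.2,"ay":0,"az":0,"jaw":255},
    {"tx":0,"ty":-0.001,"tz":0.003,"ax":0.2,"ay":0,"az":0,"jaw":255}
  ]
}}

```text
time: 14.3
tool_pos: [0.5451, -0.0188, 0.1892]
tool_rot: [0.0, 0.707, 0.708, 0.0]
contact_force: [-2.4, 1.2, 7.1]
gripper_width: 0.268
```

```bash
python3 -c "
from h import *
need([.544,-.0185,.19])"
```

```text
t 14.3 pos [ 0.5451 -0.0188  0.1892] F [-2.4  1.2  7.1] w 0.268 rot need [ 0.03 -0.02  0.09]
shift [ 0.0003 -0.0011 -0.0008]
```

Call:
{"api": "move_arm", "payload": {
  "rows": [
    {"tx":0,"ty":-0.0012,"tz":0.003,"ax":0.1,"ay":0,"az":0,"jaw":255},
    {"tx":0,"ty":-0.0012,"tz":0.003,"ax":0.1,"ay":0,"az":0,"jaw":255},
    {"tx":0,"ty":-0.0012,"tz":0.003,"ax":0.1,"ay":0,"az":0,"jaw":255},
    {"tx":0,"ty":-0.0012,"tz":0.003,"ax":0.1,"ay":0,"az":0,"jaw":255}
  ]
}}

```text
time: 14.7
tool_pos: [0.5447, -0.0187, 0.1862]
tool_rot: [0.002, 0.706, 0.708, 0.002]
contact_force: [-3.3, 1.4, 6.8]
gripper_width: 0.27
```

```bash
python3 -c "
from h import *
need([.544,-.0185,.19])
for n in ('side','scene'): grab(n,n+'12')
crop('side12',250,150,380,270,6,'c12'); crop('scene12',260,140,380,260,6,'c13')"
```

```text
t 14.7 pos [ 0.5447 -0.0187  0.1862] F [-3.3  1.4  6.8] w 0.27 rot need [0.38 0.01 0.11]
shift [ 0.0002 -0.0007 -0.0039]
```

View pics/c12.png

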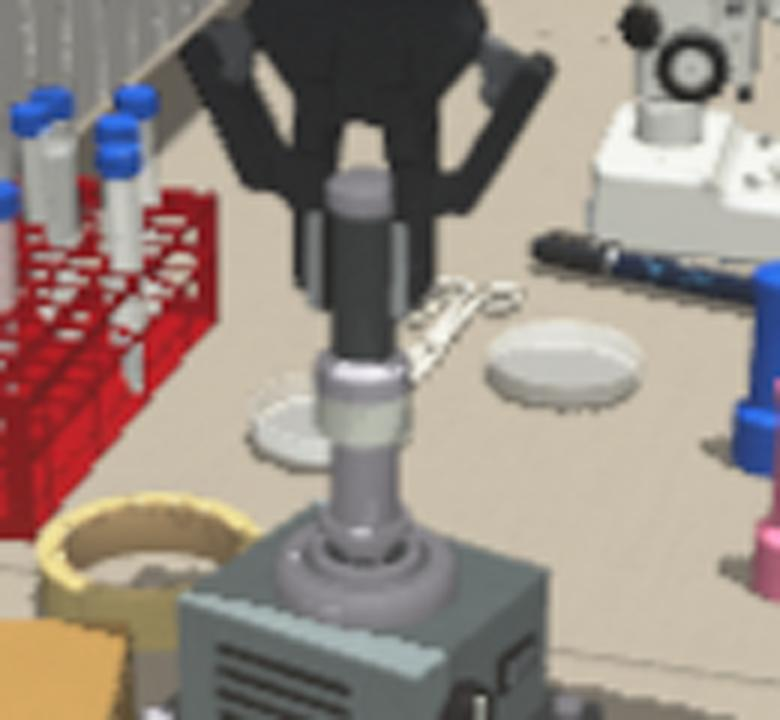

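View pics/c13.png

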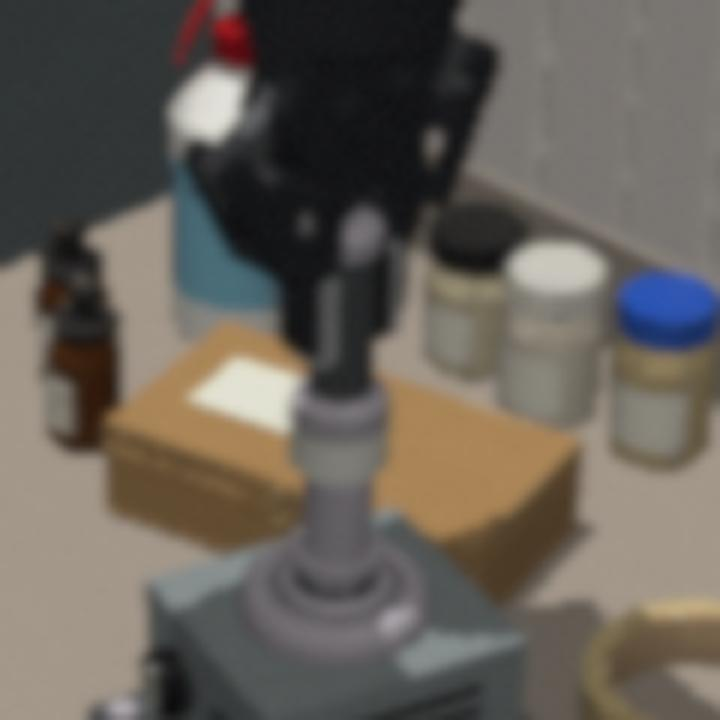

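Call:
{"api": "move_arm", "payload": {
  "rows": [
    {"tx":0,"ty":-0.0012,"tz":0.003,"ax":0.3,"ay":0,"az":0.1,"jaw":255},
    {"tx":0,"ty":-0.001,"tz":0.003,"ax":0.2,"ay":0,"az":0,"jaw":255},
    {"tx":0,"ty":-0.001,"tz":0.003,"ax":0.2,"ay":0,"az":0,"jaw":255}
  ]
}}

```text
time: 15.1
tool_pos: [0.5449, -0.0187, 0.1839]
tool_rot: [0.002, 0.707, 0.707, 0.001]
contact_force: [-3.3, 1.5, 7.0]
gripper_width: 0.272
```

```bash
python3 -c "
from h import *
need([.544,-.0185,.19])"
```

```text
t 15.1 pos [ 0.5449 -0.0187  0.1839] F [-3.3  1.5  7. ] w 0.272 rot need [0.24 0.04 0.01]
shift [ 0.0002 -0.0009 -0.0061]
```

Call:
{"api": "move_arm", "payload": {
  "rows": [
    {"tx":0,"ty":-0.0012,"tz":0.003,"ax":0.2,"ay":0,"az":0,"jaw":255},
    {"tx":0,"ty":-0.0012,"tz":0.003,"ax":0.2,"ay":0,"az":0,"jaw":255},
    {"tx":0,"ty":-0.0012,"tz":0.003,"ax":0.2,"ay":0,"az":0,"jaw":255}
  ]
}}

```text
time: 15.4
tool_pos: [0.545, -0.0187, 0.1832]
tool_rot: [0.002, 0.707, 0.707, 0.001]
contact_force: [-3.6, 1.7, 10.5]
gripper_width: 0.272
```

Call:
{"api": "move_arm", "payload": {
  "rows": [
    {"tx":0,"ty":-0.0012,"tz":0.003,"ax":0.2,"ay":0,"az":0,"jaw":255},
    {"tx":0,"ty":-0.0012,"tz":0.003,"ax":0.2,"ay":0,"az":0,"jaw":255},
    {"tx":0,"ty":-0.0012,"tz":0.003,"ax":0.2,"ay":0,"az":0,"jaw":255}
  ]
}}

```text
time: 15.7
tool_pos: [0.545, -0.0187, 0.1832]
tool_rot: [0.002, 0.707, 0.707, 0.001]
contact_force: [-3.3, 1.2, 10.1]
gripper_width: 0.276
```

```bash
python3 -c "
from h import *
need([.544,-.0185,.19])"
```

```text
t 15.7 pos [ 0.545  -0.0187  0.1832] F [-3.3  1.2 10.1] w 0.276 rot need [0.21 0.09 0.05]
shift [ 0.0002 -0.001  -0.0068]
```

Call:
{"api": "move_arm", "payload": {
  "rows": [
    {"tx":0,"ty":-0.001,"tz":0.004,"ax":0.2,"ay":0.1,"az":0,"jaw":255},
    {"tx":0,"ty":-0.001,"tz":0.004,"ax":0.2,"ay":0.1,"az":0,"jaw":255}
  ]
}}

```text
time: 15.9
tool_pos: [0.5454, -0.0188, 0.1825]
tool_rot: [0.001, 0.707, 0.708, 0.001]
contact_force: [-5.7, 1.0, 13.4]
gripper_width: 0.27
```

Call:
{"api": "move_arm", "payload": {
  "rows": [
    {"tx":0,"ty":-0.001,"tz":0.0045,"ax":0.2,"ay":0,"az":0,"jaw":255},
    {"tx":0,"ty":-0.001,"tz":0.0045,"ax":0.2,"ay":0,"az":0,"jaw":255}
  ]
}}

```text
time: 16.1
tool_pos: [0.5455, -0.0189, 0.1813]
tool_rot: [0.0, 0.707, 0.708, 0.001]
contact_force: [-5.7, 1.7, 13.5]
gripper_width: 0.271
```

```bash
python3 -c "
from h import *
need([.544,-.0185,.19])"
```

```text
t 16.1 pos [ 0.5455 -0.0189  0.1813] F [-5.7  1.7 13.5] w 0.271 rot need [ 0.09 -0.04  0.08]
shift [ 0.0004 -0.0015 -0.0087]
```

Call:
{"api": "move_arm", "payload": {
  "rows": [
    {"tx":0,"ty":-0.002,"tz":0.0045,"ax":0.1,"ay":0,"az":0,"jaw":255},
    {"tx":0,"ty":-0.002,"tz":0.0045,"ax":0.1,"ay":0,"az":0,"jaw":255}
  ]
}}

```text
time: 16.3
tool_pos: [0.545, -0.0189, 0.181]
tool_rot: [0.003, 0.707, 0.708, 0.003]
contact_force: [-3.9, 2.2, 14.6]
gripper_width: 0.273
```

Call:
{"api": "move_arm", "payload": {
  "rows": [
    {"tx":0,"ty":-0.002,"tz":0.005,"ax":0.1,"ay":0,"az":0,"jaw":255},
    {"tx":0,"ty":-0.002,"tz":0.005,"ax":0.1,"ay":0,"az":0,"jaw":255}
  ]
}}

```text
time: 16.5
tool_pos: [0.5448, -0.0189, 0.181]
tool_rot: [0.005, 0.706, 0.708, 0.005]
contact_force: [-6.2, 1.9, 16.5]
gripper_width: 0.272
```

```bash
python3 -c "
from h import *
need([.544,-.0185,.19])"
```

```text
t 16.5 pos [ 0.5448 -0.0189  0.181 ] F [-6.2  1.9 16.5] w 0.272 rot need [0.84 0.03 0.11]
shift [ 0.0004 -0.0007 -0.009 ]
```

Call:
{"api": "move_arm", "payload": {
  "rows": [
    {"tx":0,"ty":-0.001,"tz":0.0055,"ax":0.7,"ay":0,"az":0,"jaw":255},
    {"tx":0,"ty":-0.001,"tz":0.0055,"ax":0.5,"ay":0,"az":0,"jaw":255}
  ]
}}

```text
time: 16.7
tool_pos: [0.5459, -0.0189, 0.1809]
tool_rot: [0.001, 0.706, 0.708, 0.0]
contact_force: [-8.4, 2.6, 19.1]
gripper_width: 0.273
```

Call:
{"api": "move_arm", "payload": {
  "rows": [
    {"tx":0,"ty":-0.001,"tz":0.006,"ax":0.3,"ay":0,"az":0,"jaw":255},
    {"tx":0,"ty":-0.001,"tz":0.006,"ax":0.3,"ay":0,"az":0,"jaw":255}
  ]
}}

```text
time: 16.9
tool_pos: [0.5465, -0.0189, 0.1808]
tool_rot: [-0.0, 0.706, 0.708, -0.002]
contact_force: [-11.1, 2.6, 22.0]
gripper_width: 0.269
```

```bash
python3 -c "
from h import *
need([.544,-.0185,.19])"
```

```text
t 16.9 pos [ 0.5465 -0.0189  0.1808] F [-11.1   2.6  22. ] w 0.269 rot need [-0.17  0.11  0.16]
shift [ 0.0004 -0.0025 -0.0092]
```

Call:
{"api": "move_arm", "payload": {
  "rows": [
    {"tx":0,"ty":-0.0015,"tz":0.002,"ax":0,"ay":0,"az":0,"jaw":255},
    {"tx":0,"ty":-0.0005,"tz":-0.002,"ax":0,"ay":0,"az":0,"jaw":255},
    {"tx":0,"ty":0,"tz":-0.005,"ax":0,"ay":0,"az":0,"jaw":255},
    {"tx":0,"ty":0,"tz":-0.02,"ax":0,"ay":0,"az":0,"jaw":255},
    {"tx":0,"ty":0,"tz":-0.03,"ax":0,"ay":0,"az":0,"jaw":255},
    {"tx":0,"ty":0,"tz":0,"ax":0,"ay":0,"az":0,"jaw":255}
  ]
}}

```text
time: 17.5
tool_pos: [0.5435, -0.0186, 0.2345]
tool_rot: [-0.002, 0.706, 0.708, -0.003]
contact_force: [0.4, -0.2, -2.0]
gripper_width: 0.278
```

```bash
python3 -c "
from h import *
need([.4805,-.2225,.23])
for n in ('side','scene'): grab(n,n+'13')
crop('side13',250,150,380,270,6,'c12'); crop('scene13',260,140,380,260,6,'c13')"
```

```text
t 17.5 pos [ 0.5435 -0.0186  0.2345] F [ 0.4 -0.2 -2. ] w 0.278 rot need [-0.38  0.07  0.16]
shift [-0.2037 -0.0635  0.0051]
```

View pics/c12.png

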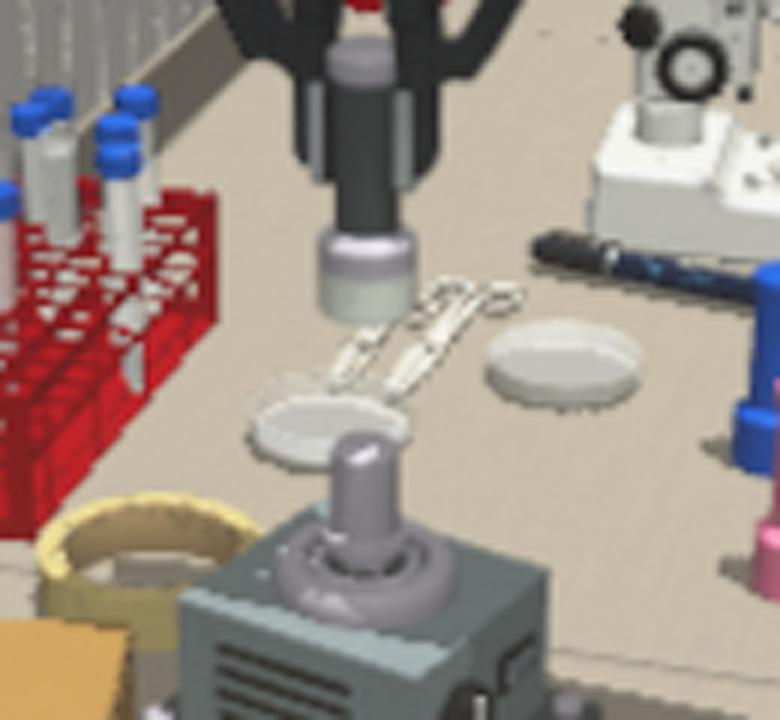

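View pics/c13.png

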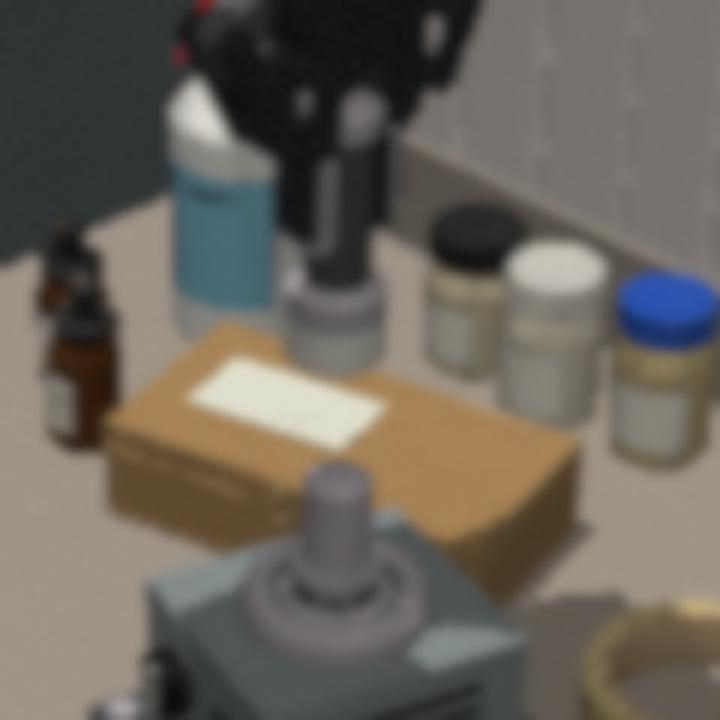

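Call:
{"api": "move_arm", "payload": {
  "rows": [
    {"tx":-0.025,"ty":-0.009,"tz":-0.003,"ax":-0.4,"ay":0,"az":0.1,"jaw":255},
    {"tx":-0.035,"ty":-0.011,"tz":-0.003,"ax":0,"ay":0,"az":0,"jaw":255},
    {"tx":-0.04,"ty":-0.012,"tz":-0.003,"ax":0,"ay":0,"az":0,"jaw":255},
    {"tx":-0.04,"ty":-0.012,"tz":-0.003,"ax":0,"ay":0,"az":0,"jaw":255},
    {"tx":-0.03,"ty":-0.01,"tz":0,"ax":0,"ay":0,"az":0,"jaw":255},
    {"tx":-0.01,"ty":-0.004,"tz":0,"ax":0,"ay":0,"az":0,"jaw":255},
    {"tx":0,"ty":0,"tz":0,"ax":0,"ay":0,"az":0,"jaw":255},
    {"tx":0,"ty":0,"tz":0,"ax":0,"ay":0,"az":0,"jaw":255}
  ]
}}

```text
time: 18.4
tool_pos: [0.4747, -0.1998, 0.2214]
tool_rot: [-0.016, 0.706, 0.708, -0.007]
contact_force: [1.1, 0.9, -4.1]
gripper_width: 0.273
```

```bash
python3 -c "
from h import *
need([.4805,-.2225,.15])"
```

```text
t 18.4 pos [ 0.4747 -0.1998  0.2214] F [ 1.1  0.9 -4.1] w 0.273 rot need [-1.83 -0.74  0.23]
shift [-0.0236  0.008   0.0709]
```

Call:
{"api": "move_arm", "payload": {
  "rows": [
    {"tx":-0.02,"ty":0.007,"tz":0.02,"ax":-1.8,"ay":-0.7,"az":0.2,"jaw":255},
    {"tx":-0.003,"ty":0,"tz":0.03,"ax":0,"ay":0,"az":0,"jaw":255},
    {"tx":0,"ty":0,"tz":0.02,"ax":0,"ay":0,"az":0,"jaw":255},
    {"tx":0,"ty":0,"tz":0,"ax":0,"ay":0,"az":0,"jaw":255}
  ]
}}

```text
time: 18.8
tool_pos: [0.4836, -0.2175, 0.1476]
tool_rot: [-0.0, 0.704, 0.71, 0.002]
contact_force: [0.6, 0.1, -3.7]
gripper_width: 0.269
```

```bash
python3 -c "
from h import *
need([.4805,-.2225,.07])"
```

```text
t 18.8 pos [ 0.4836 -0.2175  0.1476] F [ 0.6  0.1 -3.7] w 0.269 rot need [ 0.09 -0.17  0.44]
shift [-0.0052 -0.0032  0.0776]
```

Call:
{"api": "move_arm", "payload": {
  "rows": [
    {"tx":-0.005,"ty":-0.003,"tz":0.02,"ax":0.1,"ay":-0.2,"az":0.4,"jaw":255},
    {"tx":0,"ty":-0.001,"tz":0.03,"ax":0,"ay":0,"az":0,"jaw":255},
    {"tx":0,"ty":0,"tz":0.02,"ax":0,"ay":0,"az":0,"jaw":255},
    {"tx":0,"ty":0,"tz":0,"ax":0,"ay":0,"az":0,"jaw":255}
  ]
}}

```text
time: 19.2
tool_pos: [0.4834, -0.219, 0.0792]
tool_rot: [0.002, 0.704, 0.71, 0.001]
contact_force: [-1.0, 0.4, -3.0]
gripper_width: 0.274
```

```bash
python3 -c "
from h import *
need([.4805,-.2225,.055])"
```

```text
t 19.2 pos [ 0.4834 -0.219   0.0792] F [-1.   0.4 -3. ] w 0.274 rot need [0.24 0.09 0.42]
shift [-0.0035 -0.0031  0.0242]
```

Call:
{"api": "move_arm", "payload": {
  "rows": [
    {"tx":-0.0035,"ty":-0.0031,"tz":0.01,"ax":0.2,"ay":0.1,"az":0.4,"jaw":255},
    {"tx":0,"ty":0,"tz":0.006,"ax":0,"ay":0,"az":0,"jaw":255},
    {"tx":0,"ty":0,"tz":0.002,"ax":0,"ay":0,"az":0,"jaw":255}
  ]
}}

```text
time: 19.5
tool_pos: [0.4833, -0.2228, 0.0643]
tool_rot: [0.003, 0.706, 0.708, 0.001]
contact_force: [-0.6, -0.2, -2.7]
gripper_width: 0.27
```

```bash
python3 -c "
from h import *
for n in ('side','scene'): grab(n,n+'14')
need([.4805,-.2225,.05])
crop('side14',320,170,400,260,7,'c12'); crop('scene14',320,250,410,350,7,'c13')"
```

```text
t 19.6 pos [ 0.4831 -0.2228  0.0644] F [-0.2  0.3 -3.8] w 0.268 rot need [0.31 0.15 0.12]
shift [ 0.0004 -0.0027  0.0144]
```

View pics/c12.png

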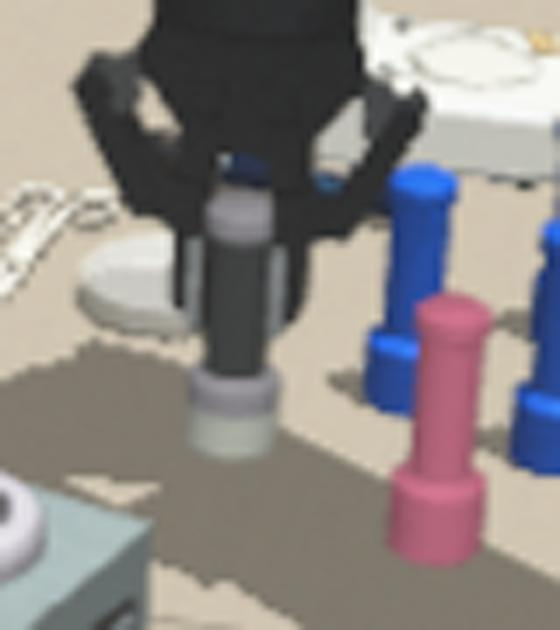

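View pics/c13.png

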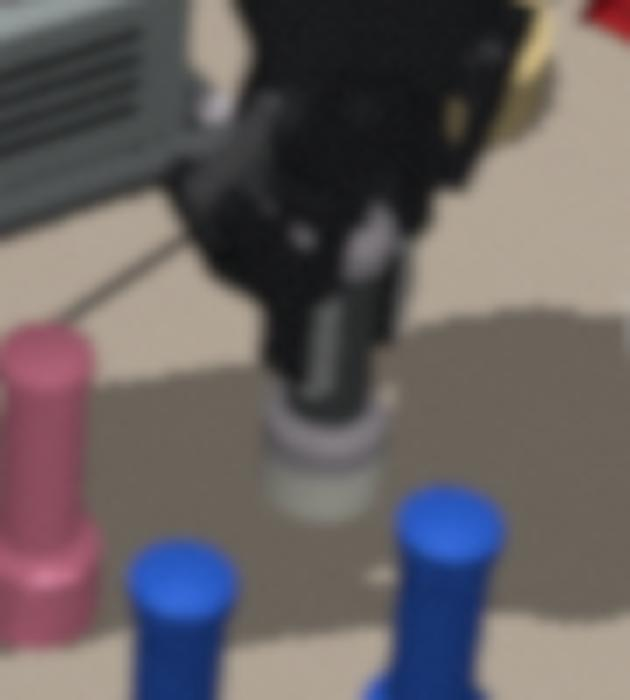

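Call:
{"api": "move_arm", "payload": {
  "rows": [
    {"tx":0,"ty":-0.0025,"tz":0.007,"ax":0.3,"ay":0.1,"az":0.1,"jaw":255},
    {"tx":0,"ty":0,"tz":0.003,"ax":0,"ay":0,"az":0,"jaw":255},
    {"tx":0,"ty":0,"tz":0.001,"ax":0,"ay":0,"az":0,"jaw":255}
  ]
}}

```text
time: 19.9
tool_pos: [0.4815, -0.2236, 0.0543]
tool_rot: [0.002, 0.707, 0.707, 0.0]
contact_force: [0.3, 1.1, -3.1]
gripper_width: 0.272
```

```bash
python3 -c "
from h import *
need([.4805,-.2225,.05])"
```

```text
t 19.9 pos [ 0.4815 -0.2236  0.0543] F [ 0.3  1.1 -3.1] w 0.272 rot need [0.14 0.14 0.  ]
shift [ 0.0011 -0.001   0.0043]
```

Call:
{"api": "move_arm", "payload": {
  "rows": [
    {"tx":0,"ty":0,"tz":0.002,"ax":0.1,"ay":0.1,"az":0,"jaw":255},
    {"tx":0,"ty":0,"tz":0.001,"ax":0,"ay":0,"az":0,"jaw":255}
  ]
}}

```text
time: 20.1
tool_pos: [0.4815, -0.2237, 0.0511]
tool_rot: [0.0, 0.707, 0.707, 0.0]
contact_force: [-0.1, 0.0, -3.1]
gripper_width: 0.273
```

Call:
{"api": "move_arm", "payload": {
  "rows": [
    {"tx":0,"ty":0,"tz":0.001,"ax":0,"ay":0,"az":0,"jaw":255}
  ]
}}

```text
time: 20.2
tool_pos: [0.4815, -0.2237, 0.05]
tool_rot: [0.0, 0.707, 0.707, 0.0]
contact_force: [-0.9, 0.1, -2.9]
gripper_width: 0.275
```

Call:
{"api": "move_arm", "payload": {
  "rows": [
    {"tx":0,"ty":0,"tz":0.001,"ax":0,"ay":0,"az":0,"jaw":255}
  ]
}}

```text
time: 20.3
tool_pos: [0.4816, -0.2238, 0.049]
tool_rot: [0.0, 0.707, 0.707, 0.0]
contact_force: [-2.4, 1.5, 5.7]
gripper_width: 0.273
```

Call:
{"api": "move_arm", "payload": {
  "rows": [
    {"tx":0,"ty":0,"tz":0,"ax":0,"ay":0,"az":0,"jaw":255},
    {"tx":0,"ty":0,"tz":0,"ax":0,"ay":0,"az":0,"jaw":100},
    {"tx":0,"ty":0,"tz":0,"ax":0,"ay":0,"az":0,"jaw":90},
    {"tx":0,"ty":0,"tz":0,"ax":0,"ay":0,"az":0,"jaw":90},
    {"tx":0,"ty":0,"tz":0,"ax":0,"ay":0,"az":0,"jaw":90}
  ]
}}

```text
time: 20.8
tool_pos: [0.4836, -0.225, 0.0515]
tool_rot: [0.003, 0.707, 0.707, 0.001]
contact_force: [1.2, 0.2, 0.1]
gripper_width: 0.649
```

```bash
python3 -c "
from h import *
for n in ('side','wrist'): grab(n,n+'15')
need([.4805,-.2225,.05])
crop('side15',320,170,400,260,7,'c12'); crop('wrist15',180,160,460,370,2.8,'c13')"
```

```text
t 20.9 pos [ 0.4835 -0.225   0.0514] F [-0.2 -0.1  0.4] w 0.646 rot need [ 0.27  0.18 -0.01]
shift [ 0.0025 -0.003   0.0014]
```

View pics/c12.png

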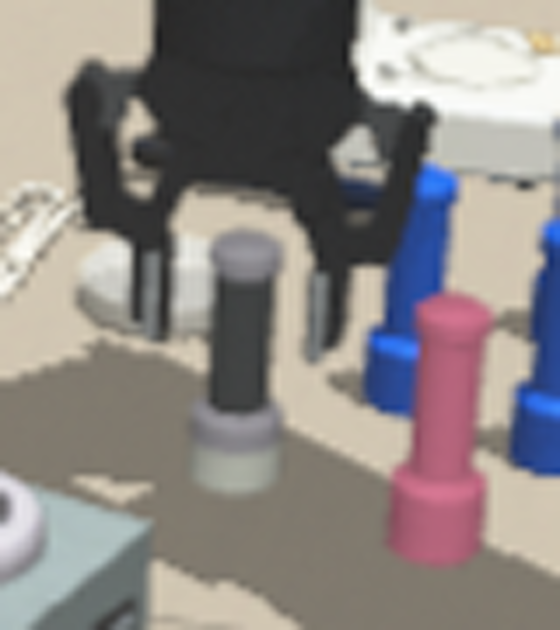

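View pics/c13.png

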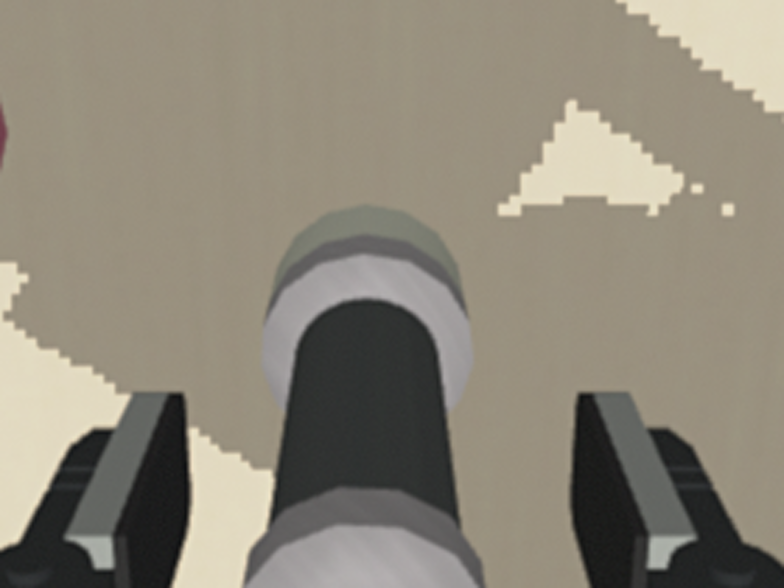

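Tapper stands upright, free between the pads. Retract straight up.

Call:
{"api": "move_arm", "payload": {
  "rows": [
    {"tx":0,"ty":-0.002,"tz":-0.01,"ax":0,"ay":0,"az":0,"jaw":90},
    {"tx":0,"ty":0,"tz":-0.03,"ax":0,"ay":0,"az":0,"jaw":90},
    {"tx":0,"ty":0,"tz":-0.04,"ax":0,"ay":0,"az":0,"jaw":90},
    {"tx":0,"ty":0,"tz":-0.04,"ax":0,"ay":0,"az":0,"jaw":90},
    {"tx":0,"ty":0,"tz":-0.03,"ax":0,"ay":0,"az":0,"jaw":90},
    {"tx":0,"ty":0,"tz":0,"ax":0,"ay":0,"az":0,"jaw":90},
    {"tx":0,"ty":0,"tz":0,"ax":0,"ay":0,"az":0,"jaw":90}
  ]
}}

```text
time: 21.6
tool_pos: [0.4792, -0.2239, 0.2099]
tool_rot: [0.002, 0.707, 0.707, 0.0]
contact_force: [-0.2, -0.2, 0.0]
gripper_width: 0.647
```

```bash
python3 -c "
from h import *
for n in ('side','scene'): grab(n,n+'16')
need()"
```

```text
t 21.7 pos [ 0.479  -0.2238  0.2089] F [-0.7  0.4  0.5] w 0.646 rot need [ 0.17  0.13 -0.01]
```

View pics/side16.png

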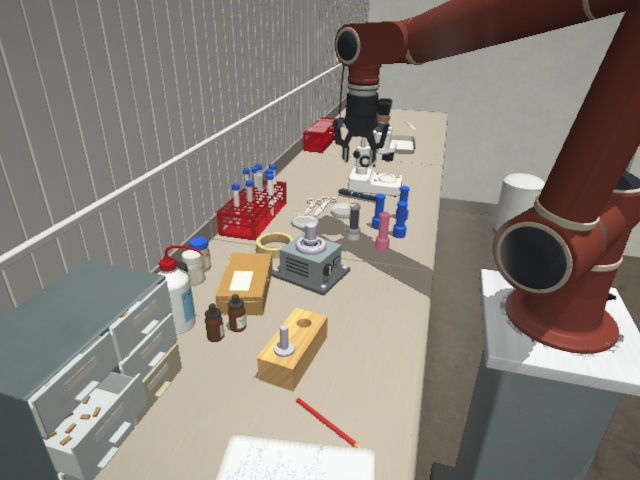

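View pics/scene16.png

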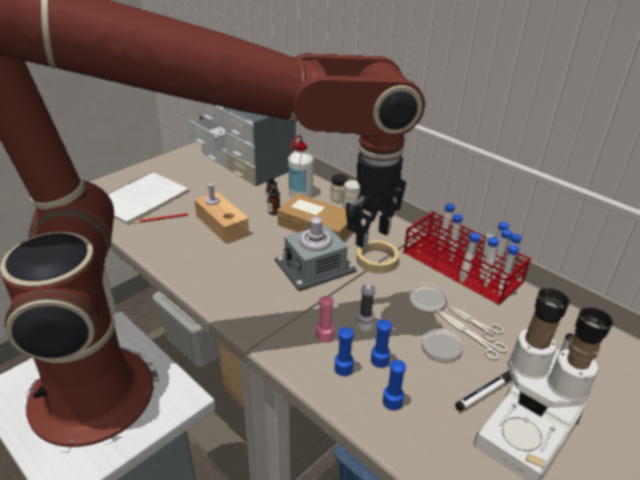

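```bash
python3 -c "
from h import *
print(manip.job_done())"
```

```text
the job is handed in; nothing more can be done
None
```

The job is done and handed in at about 21.7 s of the 72 s allowed. I could only judge the lock by feel, and no verdict was given.

- **Arbor:** I took the thick-headed arbor from the rack and seated it in the collet, with about 5 N on it at most. I let go before the collet was driven down.
- **Tapping:** I used the steel tapper with the dark handle and pressed the head down in small strokes rather than striking it. The collet gave at about 11 N.
- **Lock:** After about 14 mm of travel the resistance rose. The arbor then went about 2.2 mm further at about 17 N and stopped. At about 25 N (reading plus the tapper's weight) it gave only about 0.2 mm more, so I take the plunger to be home. That push also had about 11 N sideways, about 28 N in all, still under 35 N.
- **Tapper:** It stands upright again within about 2 mm of where it was.
- **Last pictures:** The arbor is upright in the spindle. The mandrel, tape roll, dropper bottles and look-alikes appear undisturbed, and the gripper is clear of everything.
- **Disagreements:** The cameras differed by up to about 8 mm on the arbor's position and 2–5 mm on the others, so I set the final alignment from the close views and the contact forces. One scene view suggested a tilt of about 1.6° in the held tapper. I treated that as image noise, and the tapper stood upright when released.

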